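# Uncover a moulded sheet with locking pliers

## Task

Uncover the moulded sheet: take the open locking pliers from their mat, squeeze them until they lock onto the upright tab of the mould's cover plate, and slide the cover off the pack onto the stone slab, without lifting it, so that it lies wholly on the slab. Then let the pliers go, press their release lever to free them, and lay them back on the mat with open jaws. Keep the gripper itself off the mould plates, leave the two lower plates where they are and do not disturb anything else on the bench.

Things in the scene. Friction and masses are not known exactly. Their poses are not given: they have to be found in the camera images.
- pliers_mid (a point): Locking pliers, plain steel, lying flat, 192 mm long, 16 mm thick, 0.36 kg. This point: middle of the flat side plates round the pivot (36 mm along x, 48 mm across y, fixed to the fixed jaw), 8 mm above the underside. Carry the pliers by gripping across these plates: jaw and handles stay free. Axes: x to the jaw tips, y to the fixed handle's side, z up. Centre of mass 13 mm behind (-x).
- fixed_jaw (a point): Middle of the fixed jaw's gripping face (26 mm long, its tip 13 mm further along x), at x +52, y +10 mm from pliers_mid; the face looks to -y. Same axes. When open, the moving jaw's face is 24 mm from it at the tips, 20 mm here and 16 mm at the rear; the two faces are parallel when 8 mm apart, so they close square on the tab.
- fixed_handle (a point): Point on the outer (+y) side of the straight fixed handle, at x -59, y +23 mm from pliers_mid, where one finger presses to lock the pliers. Same axes. The handle runs from x -11 to -95 from pliers_mid, 16 mm tall.
- moving_handle (a point): Point on the outer side of the moving handle, opposite fixed_handle, where the other finger presses. Squeezing here from outside closes the jaws: 64 mm over both handles when open, 39 mm when locked (the middle then lies 3.5 mm to the +y side of pliers_mid). On the tab about 16 N takes the toggle over centre; it stays locked when let go, the jaws pressing with about 30 N.
- jaw: The moving jaw of the pliers; origin at its pivot, at the underside. x points along the jaw.
- handle (a joint): Toggle of the moving handle, rad: 0 fully open, about 0.78 at dead centre, 0.85 locked (against its stop). Once past 0.80 it stays closed by itself; freed, the spring opens it to 0.
- lever (a joint): Release lever, rad: 0 at rest, grows as its tail is pressed towards the fixed handle. It frees the locked pliers when pressed to about 0.25 (its stop: 0.7).
- lever_tail (a point): Middle of release lever's flat tail (dark, 30 mm long, 13 mm tall), behind the moving handle's end. Locked, it lies at x -114, y -22 mm from pliers_mid. Pinch tail and knob together from outside (49 mm over both) with 12 N or more: the tail goes in 8 to 20 mm and the toggle snaps back past centre; when the fingers are taken away the handle springs open (92 mm over knob and tail).
- knob (a point): Middle of the round adjusting knob at the rear end of the fixed handle, 16 mm across, 19 mm long, opposite the lever's tail; at x -111, y +16 mm from pliers_mid. It does not need turning.
- tab (a point): Middle of the cover plate's upright pull tab: a steel fin 30 mm long (x), 8 mm thick (y), 26 mm tall, standing out from the middle of the edge that faces the slab. x points from the tab into the plate, whose edge is 15 mm from this point; z up. Pliers lying flat on the slab with the jaws around the tab are at the right height to grip it.
- cover_mid (a point): Centre of the cover plate, half-way up: the top plate of the mould pack, aluminium, 110 mm (x) by 120 mm (y) by 10 mm, 0.4 kg. Same axes as tab, 70 mm from it.
- frame: The mould frame under the cover, 110 x 120 x 10 mm, aluminium, with the moulded sheet in its window. Origin: centre of the underside.
- base: The steel base plate under the frame, 110 x 120 x 10 mm, on the bench. Origin: centre of the underside.
- slab: Fixed stone slab on the bench, 260 mm (x) by 160 mm (y), 18.5 mm thick, 1.5 mm lower than the cover's underside; the pack stands 4 to 10 mm beyond its +x end. Origin: centre of the underside.
- mat: Fixed grey mat on the bench, 260 mm (x) by 130 mm (y), 3 mm thick, where the pliers lie. Origin: centre of the underside.
- dish: Bystander: closed glass dish, 86 mm across, 20 mm tall, beside the slab. Origin: centre of the underside.
- scraper: Bystander: scraper with wooden handle, 190 mm long, lying beside the slab. Origin near its middle.
- spare: Bystander: empty spare mould frame, 110 x 120 x 10 mm, lying on the bench to the right of the mat. Origin: centre of the underside.
- beaker: Bystander: glass beaker, 70 mm across, 90 mm tall. Origin: centre of the underside.
- jar: Bystander: jar with white cap, 60 mm across, 65 mm tall. Origin: centre of the underside.
- weight: Bystander: brass weight, 44 mm across, 72 mm tall. Origin: centre of the underside.
- brush: Bystander: hand brush, 170 mm long. Origin near its middle.
Not all that is in view belongs to the job. Leave any green or orange look-alike of the part that bears tab alone.

How it is judged:
By the outcome, as a careful person would: the job done as asked, in the order asked, and still so for the second after the job is handed in, with the robot touching nothing.
It also fails if it takes over 70 s, if anything falls off the work surface, if the arm or the gripper's body presses on something with over 40 N, if the wrist force passes 120 N, or if a joint passes its speed limit or range.

## Robot

A 7-joint arm with a two-finger parallel gripper is mounted at the origin on the work surface. World frame = base frame: x ahead of the robot, y to its left, z up, the work surface at z = 0. Lengths are in m, angles in degrees, forces in N, time in s.
With the tool pointing down it reaches from about 0.425 to 0.875 m from the base axis. Payload 4.7 kg.
Tool frame: the origin (TCP) lies on the centre line of the jaws, within the pads' length; the fingertips stand 11 mm ahead of it and the grasp point (between the pads) lies 8 mm behind it; z points along the fingers, y is the direction in which the jaws open and shut (so a half turn about z gives the same grasp; the last joint's range is limited). The gripper opens to 87 mm and grips with 3 to 60 N. Pads are 19 mm wide; open, the fingers measure 117 mm over their backs; the gripper's body (75 mm by 190 mm) begins 51 mm behind the grasp point.
Start: joints at [64.979, 18.392, -4.016, 83.108, 1.295, 78.541, -3.26], TCP at [0.283, -0.585, 0.234] pointing down, gripper open.
Joint ranges: [-163.93, 163.93], [-17.29, 119.83], [-79.2, 71.16], [3.27, 140.29], [-89.18, 269.18], [5.43, 117.66], [-154.24, 154.24]. Speed limits (degrees/s): [147.25, 147.25, 180, 180, 180, 180, 180].

## Interface

Orientations are given as [roll, pitch, yaw] about the fixed x, y, z axes, in that order (R = Rz(yaw) Ry(pitch) Rx(roll)).
In Python, from cell import env gives the robot as it stands.
- The arm moves only by the tool servo_tool, never from a script. Its argument "moves" is text: rows parted by semicolons, each of 7 numbers parted by spaces: the shift along the tool's x, y, z as a fraction of full scale, then the turn, a rotation vector about the tool's x, y, z as a fraction of full scale, then the gripper's target within -1 to 1 (shut at 1, half-way at 0, fully open at -1). A call has 1 to 20 rows; each row shifts and turns the pose as measured when the row begins, along the tool's axes as they then stand; what a row does not reach is not made up. Full scale, the value 1, is 1000 mm for a shift and 0.5 rad for a turn. A row lasts 1/12 s, in which the tool goes at most 41.7 mm and 7.16 degrees, less where a joint would pass 70% of its speed; a pose out of reach is approached as far as the arm can. A call with a number of a shift or a turn outside -1 to 1 is refused whole. A call with a gripper value outside its range is refused whole. The fingers move at their own pace and stop on an object; "squeeze" is the grip in N (left out, the last holds). Time passes only in rows, so rows that do not move let the fingers close. It gives the time, the measured TCP pose, the force and the opening at its end, in the units of the state.
- env.get_obs(): the state, without advancing time (a new reading comes with each control period).
- env.read_camera(name): name is "side" or "top" or "wrist"; returns a dict with "img" (384x512x3 uint8, red, green, blue), "range_z" (384x512 float32, m along the optical axis (not along the pixel's ray), 0 where there is no reading), "mtx" (3x3 intrinsics, pixels), "k1" (the pictures are not rectified: a ray, as slopes to the right and down, at radius r is drawn at 1 + k1 r^2 times it, then the intrinsics apply), "T" (4x4, takes a point from camera to world coordinates); the wrist camera has in their place "hand_eye" (4x4, takes a point from camera to tool coordinates, whose origin is the TCP and whose axes are the flange's). Camera axes: x right, y up, looking along -z (the intrinsics and any distortion apply to the point x, -y, -z); pixel columns grow to the right and rows downward; lengths in m; the calibration is good to about 2 mm. A picture is of the moment at which its call begins: read the wrist's pose just before it.
- env.sign_off(): hands the job in, once; it reports no verdict.
The state is a dict: "time_s": time; "qpos": joint angles; "joint_velocities": joint speeds; "effort": joint torques, N m; "tool_pos": TCP position; "tool_rot": TCP orientation; "force": force on the tool from outside, world axes, zero at the start; "wrist_torque": the same for the moment, N m; "grip_width": finger opening in m.
Only numpy, scipy, OpenCV 4.12 (cv2) and the standard library are available. Lean on these libraries where they do the work, as an engineer would, in place of code of your own. Each camera call takes 0.05 s, during which the arm holds its last target.

## Working session

There is one attempt and no reset: what is moved stays moved. The work goes in short steps, Python scripts to look and compute and a tool call to move; the robot and the scene stay as the last step left them, time stands still between calls to the robot, and variables do not carry over. Pictures are saved under pics/ and viewed, and the job is handed in when it is done.

Besides the shell and the picture viewer there is one more tool, called after ">>>" as name(argument=value, ...) on one line, values as JSON. servo_tool: Moves the arm, as the interface text tells. Its arguments: {"type":"object","properties":{"moves":{"type":"string"},"squeeze":{"type":"number"}},"required":["moves"]}

```bash
ls; mkdir -p pics; cat > h.py <<'E'
import numpy as np, cv2
from cell import env
from scipy.spatial.transform import Rotation as R
def cam(name):
    o=env.get_obs(); c=env.read_camera(name)
    if 'T' not in c or name=='wrist':
        T=np.eye(4); T[:3,:3]=toolR(o); T[:3,3]=o['tool_pos']; c['T']=T@c['hand_eye']
    return c
def toolR(o):
    r=np.array(o['tool_rot'])
    return R.from_euler('xyz',r,degrees=True).as_matrix()
def rays(c,uv):
    uv=np.asarray(uv,float).reshape(-1,1,2)
    n=cv2.undistortPoints(uv,c['mtx'],np.array([c['k1'],0,0,0,0.])).reshape(-1,2)
    d=np.c_[n[:,0],-n[:,1],-np.ones(len(n))]
    return c['T'][:3,3], d@c['T'][:3,:3].T, d
def onplane(c,uv,z):
    o,d,_=rays(c,uv); return o+d*((z-o[2])/d[:,2])[:,None]
def cloud(c):
    h,w=c['range_z'].shape
    uu,vv=np.meshgrid(np.arange(w),np.arange(h))
    o,d,dc=rays(c,np.c_[uu.ravel(),vv.ravel()])
    p=o+d*c['range_z'].reshape(-1,1)
    return p.reshape(h,w,3)
def project(c,P):
    P=np.atleast_2d(P); q=(P-c['T'][:3,3])@c['T'][:3,:3]
    x=q[:,0]/-q[:,2]; y=-q[:,1]/-q[:,2]; f=1+c['k1']*(x*x+y*y)
    m=c['mtx']; return np.c_[m[0,0]*x*f+m[0,2], m[1,1]*y*f+m[1,2]]
def save(c,fn): cv2.imwrite('pics/'+fn,c['img'][:,:,::-1])
E
python3 - <<'E'
from h import *
o=env.get_obs(); print(o)
for n in ['top','side','wrist']:
    c=cam(n); save(c,n+'0.png'); print(n,c['mtx'],c['k1'],c['T'].round(3))
E
```

```text
pics
{'time_s': 0.0, 'qpos': array([64.97992237, 18.43884434, -4.01728564, 83.17656438,  1.29612496,
       78.53786108, -3.25977657]), 'joint_velocities': array([-0.01228311, -0.12604369, -0.04857484, -0.04976581, -0.08065152,
        0.04260871, -0.11101327]), 'effort': array([ 1.52195648e-04, -4.91282701e+01, -4.04270198e-01, -3.12522376e+01,
       -6.42093318e-02,  4.38585004e-02,  1.80619727e-04]), 'tool_pos': array([ 0.28292179, -0.58460948,  0.23244959]), 'tool_rot': array([-1.79892042e+02,  6.23205140e-03,  2.58319826e+01]), 'force': array([0.3729066 , 0.08564038, 0.2376514 ]), 'wrist_torque': array([-0.03155866, -0.01014292,  0.00633042]), 'grip_width': 0.08699506227739144}
top [[435.72187001   0.         263.33670627]
 [  0.         435.72187001 187.40029115]
 [  0.           0.           1.        ]] 0.023073471250718562 [[ 0.015  0.99  -0.14   0.294]
 [-1.     0.015  0.005  0.024]
 [ 0.007  0.14   0.99   1.577]
 [ 0.     0.     0.     1.   ]]
side [[378.58950601   0.         258.57309489]
 [  0.         378.58950601 192.12313356]
 [  0.           0.           1.        ]] -0.009107400254819006 [[-0.655  0.418 -0.629 -0.277]
 [-0.756 -0.347  0.556  0.758]
 [ 0.014  0.839  0.543  0.764]
 [ 0.     0.     0.     1.   ]]
wrist [[326.0487105    0.         248.27044424]
 [  0.         326.0487105  189.28098445]
 [  0.           0.           1.        ]] 0.008542856263816675 [[ 0.435  0.869  0.238  0.347]
 [-0.901  0.42   0.112 -0.553]
 [-0.002 -0.263  0.965  0.384]
 [ 0.     0.     0.     1.   ]]
```

View pics/top0.png

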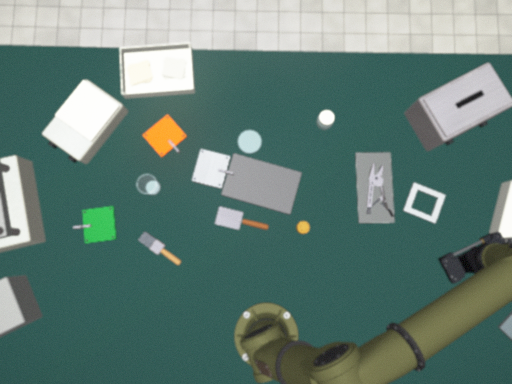

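View pics/side0.png

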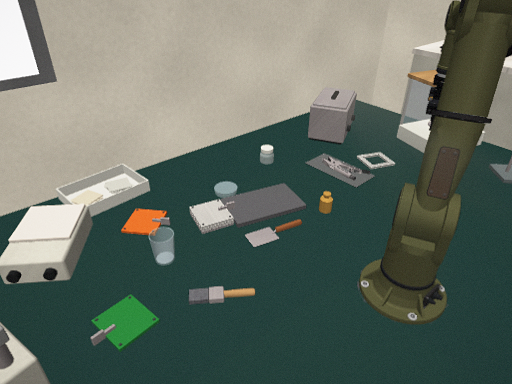

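View pics/wrist0.png

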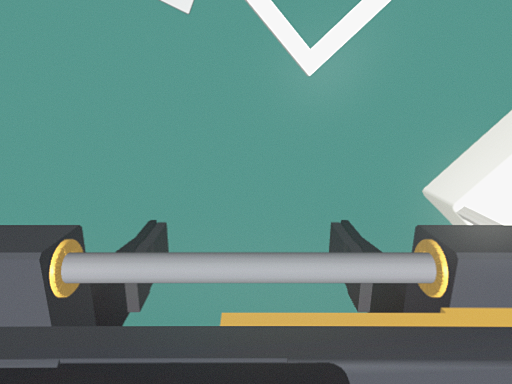

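```bash
python3 - <<'E'
from h import *
c=cam('top'); cl=cloud(c)
for n,uv in dict(pl=(376,188),tab=(228,171),cov=(211,168),slab=(262,184),mat=(375,187),spare=(425,203),weight=(303,227),dish=(250,141),jar=(326,119),scr=(243,219)).items():
    print(n,onplane(c,[uv],0.02).round(3), cl[uv[1],uv[0]].round(3))
big=cv2.resize(c['img'][100:260,170:470],None,fx=2.66,fy=2.66,interpolation=cv2.INTER_CUBIC)
cv2.imwrite('pics/topz.png',big[:,:,::-1])
E
```

```text
pl [[ 0.519 -0.39   0.02 ]] [ 0.522 -0.396 -0.003]
tab [[0.573 0.145 0.02 ]] [0.568 0.143 0.045]
cov [[0.583 0.207 0.02 ]] [0.583 0.207 0.021]
slab [[0.527 0.021 0.02 ]] [0.527 0.021 0.019]
mat [[ 0.522 -0.387  0.02 ]] [ 0.526 -0.393 -0.001]
spare [[ 0.467 -0.565  0.02 ]] [ 0.47  -0.573 -0.002]
weight [[ 0.374 -0.127  0.02 ]] [ 0.372 -0.123  0.068]
dish [[0.686 0.068 0.02 ]] [0.685 0.067 0.023]
jar [[ 0.773 -0.211  0.02 ]] [ 0.761 -0.205  0.06 ]
scr [[0.4   0.087 0.02 ]] [0.4   0.087 0.021]
```

View pics/topz.png

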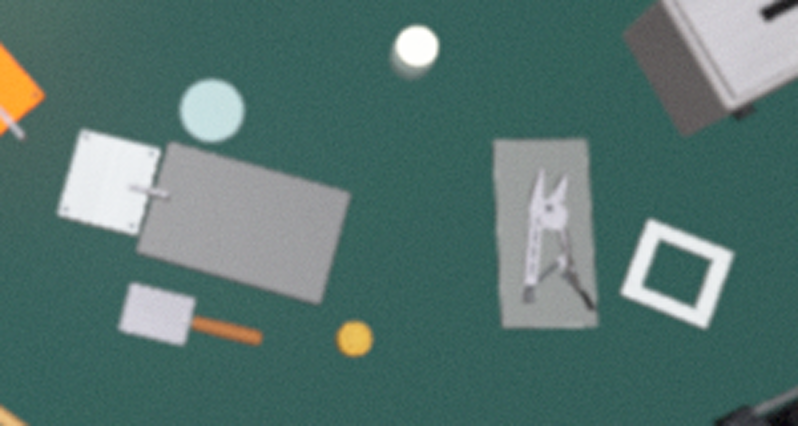

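>>> servo_tool(moves="0.0335 -0.0147 0 0 0 0 -1;0.0335 -0.0147 0 0 0 0 -1;0.0335 -0.0147 0 0 0 0 -1;0.0335 -0.0147 0 0 0 0 -1;0.0335 -0.0147 0 0 0 0 -1;0.0335 -0.0147 0 0 0 0 -1;0.0335 -0.0147 0 0 0 0 -1;0 0 0 0 0 0.22 -1;0 0 0 0 0 0.22 -1;0 0 0 0 0 0.22 -1;0 0 0 0 0 0.22 -1;0 0 0 0 0 0.22 -1;0 0 0 0 0 0 -1")

```text
time_s: 1.28
tool_pos: [0.4554, -0.3788, 0.2279]
tool_rot: [-179.8, 0.3, -7.2]
force: [-0.0, -0.3, 0.6]
grip_width: 0.0874
```

```bash
python3 - <<'E'
from h import *
c=cam('wrist'); save(c,'w1.png')
np.savez('w1.npz',**{k:v for k,v in c.items()})
cl=cloud(c); print(cl[20,20],cl[110,250])
print(env.get_obs()['qpos'])
E
```

```text
[ 0.63542263 -0.15849464  0.00094141] [ 0.51460384 -0.38626624  0.00311803]
[ 45.60828965  12.22684788  -9.77087167  91.57291087   2.0615091
  76.80403782 -61.33391688]
```

View pics/w1.png

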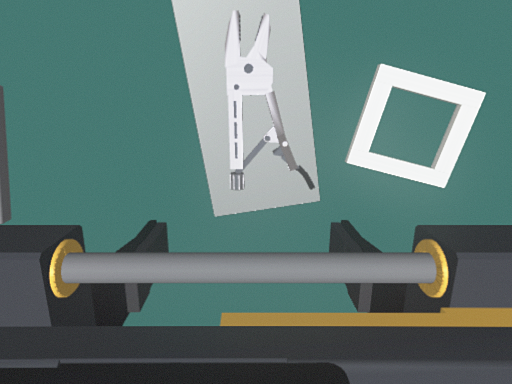

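```bash
python3 - <<'E'
from h import *
c=dict(np.load('w1.npz'))
big=cv2.resize(c['img'][0:200,200:330],None,fx=3,fy=3,interpolation=cv2.INTER_CUBIC)
cv2.imwrite('pics/w1z.png',big[:,:,::-1])
cl=cloud(c)
print((cl[60:100:4,210:290:5,2]*1000).round(0))
E
```

```text
[[  4.   4.   3.  18.  19.  19.  18.  20.  20.  19. 379.  16.   2.   4.
    3.   4.]
 [  3.   2.   3.   4.  19.  20.  19.  19.  20.  19.  18.  18.   3.   3.
    4.   3.]
 [  3.   4.   4.   4.  18.  18.  18.  21.  21.  18.  21.  19.  21.   4.
    4.   3.]
 [  3.   4.   4.   3.  18.  20.  19.  20.  20.  19.  18.  19.  19.   4.
    3.   4.]
 [  2.   4.   4.   5.  20.  20.  19.  19.  18.  19.  19.  19.  18.   3.
    2.   5.]
 [  4.   3.   2.   4.  19.  19.  20.  20.  19.  19.  20.  20.  21.   4.
    3.   3.]
 [  3.   3.   5.   3.  19.  17.  18.  19.  18.  20.  18.  19.  20.   3.
    3.   4.]
 [  3.   4.   4.   4.  19.  20.  20.  20.  19.  18.  19.  20.  14.   2.
    2.   3.]
 [  3.   2.   3.   3.  19.  20.  19.  20.  18.  20.  19.  18.  18.   3.
    4.   3.]
 [  2.   3.   4.   4.  19.  20.  19.   2.   1.   2.   3.   4.  18.  20.
    3.   2.]]
```

View pics/w1z.png

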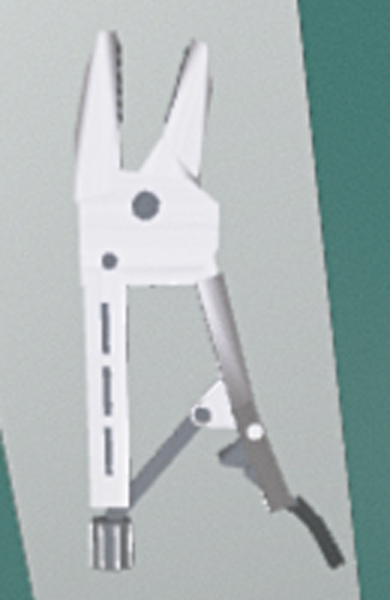

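```bash
python3 - <<'E'
from h import *
c=dict(np.load('w1.npz'))
pts=dict(ho1=(85,290),ho2=(92,500),hi1=(127,290),hi2=(129,500),pl1=(79,205),pl2=(84,280),pr1=(218,210),pr2=(217,265),b1=(90,284),b2=(200,284),t1=(125,172),piv=(146,205),rivet=(109,261),fj1=(121,60),fj2=(122,150),ftip=(110,32),knob=(111,545), tail=(325,535), pin=(255,432))
W={}
for k,(x,y) in pts.items():
    z=0.019 if k not in('knob','tail') else .014
    W[k]=onplane(c,[((x+.5)/3-.5+200,(y+.5)/3-.5)],z)[0]
    print(k,W[k].round(4))
for a,b in [('ho2','ho1'),('hi2','hi1'),('pl2','pl1'),('pr2','pr1'),('b2','b1'),('fj2','fj1')]:
    d=W[b]-W[a]; print(a,b,np.degrees(np.arctan2(d[1],d[0])).round(1))
E
```

```text
ho1 [ 0.532  -0.3649  0.019 ]
ho2 [ 0.4569 -0.3567  0.019 ]
hi1 [ 0.5302 -0.3797  0.019 ]
hi2 [ 0.4552 -0.3705  0.019 ]
pl1 [ 0.5602 -0.3669  0.019 ]
pl2 [ 0.5354 -0.3651  0.019 ]
pr1 [ 0.5525 -0.4144  0.019 ]
pr2 [ 0.5345 -0.4121  0.019 ]
b1 [ 0.5338 -0.367   0.019 ]
b2 [ 0.5289 -0.4055  0.019 ]
t1 [ 0.5687 -0.3841  0.019 ]
piv [ 0.5573 -0.3899  0.019 ]
rivet [ 0.5407 -0.3747  0.019 ]
fj1 [ 0.6033 -0.3873  0.019 ]
fj2 [ 0.5758 -0.384   0.019 ]
ftip [ 0.612  -0.3849  0.019 ]
knob [ 0.4376 -0.3611  0.014 ]
tail [ 0.4312 -0.4429  0.014 ]
pin [ 0.4746 -0.4197  0.019 ]
ho2 ho1 -6.2
hi2 hi1 -7.0
pl2 pl1 -4.3
pr2 pr1 -7.2
b2 b1 82.7
fj2 fj1 -6.9
```

>>> servo_tool(moves="0.0233 0 0 0 0 0 -1;0.0233 0 0 0 0 0 -1;0.0233 0 0 0 0 0 -1;0.0233 0 0 0 0 0 -1;0 0 0.03 0 0 0 -1;0 0 0.03 0 0 0 -1;0 0 0.03 0 0 0 -1;0 0 0.03 0 0 0 -1;0 0 0.03 0 0 0 -1;0 0 0 0 0 0 -1")

```text
time_s: 2.17
tool_pos: [0.5521, -0.3926, 0.0735]
tool_rot: [-179.9, 0.0, -5.0]
force: [-1.2, 0.9, -1.9]
grip_width: 0.0871
```

>>> servo_tool(moves="-0.004 -0.002 0.01 0 0 0.066 -1;0 0 0.02 0 0 0 -1;0 0 0.015 0 0 0 -1;0 0 0 0 0 0 -1;0 0 0 0 0 0 -1")

```text
time_s: 2.58
tool_pos: [0.549, -0.3917, 0.0303]
tool_rot: [-179.9, -0.1, -6.5]
force: [-0.2, 0.8, -0.1]
grip_width: 0.0873
```

```bash
python3 - <<'E'
from h import *
c=cam('wrist'); save(c,'w2.png'); o=env.get_obs(); print(o['tool_pos'],o['tool_rot'])
M=np.array([.5478,-.3904,.019]); a=np.radians(-6.9)
for x in[-18,18]:
  for y in[-24,24]:
    p=M+np.array([x*np.cos(a)-y*np.sin(a),x*np.sin(a)+y*np.cos(a),0])/1000; print(x,y,project(c,p))
E
```

```text
[ 0.54891525 -0.39174799  0.03033487] [-1.79936216e+02 -5.75835072e-02 -6.52164935e+00]
-18 -24 [[290.96099812 270.54245262]]
-18 24 [[204.29647095 270.02218213]]
18 -24 [[293.67598741 208.82794348]]
18 24 [[202.27782495 208.28623456]]
```

View pics/w2.png

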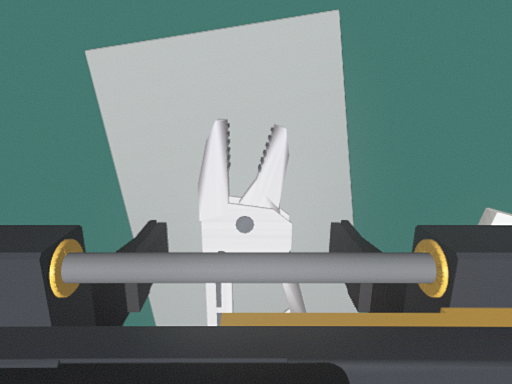

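>>> servo_tool(moves="-0.001 -0.001 0.008 0 0 0 -1;0 0 0.006 0 0 0.012 -1;0 0 0 0 0 0 -1")

```text
time_s: 2.88
tool_pos: [0.5503, -0.3922, 0.0194]
tool_rot: [179.9, -0.4, -6.9]
force: [-0.4, -0.0, -0.1]
grip_width: 0.0872
```

>>> servo_tool(moves="-0.003 -0.001 0.003 0 0 0 -1;0 0 0.001 0 0.01 0 -1;0 0 0 0 0 0 0;0 0 0 0 0 0 0.3;0 0 0 0 0 0 0.6;0 0 0 0 0 0 0.6;0 0 0 0 0 0 0.6;0 0 0 0 0 0 0.6", squeeze=25)

```text
time_s: 3.55
tool_pos: [0.548, -0.3913, 0.0166]
tool_rot: [179.8, -0.8, -6.8]
force: [-0.6, -0.3, -0.7]
grip_width: 0.0549
```

>>> servo_tool(moves="0 0 0 0 -0.02 0 0.6;0 0 0 0 0 0 0.6;0 0 0 0 0 0 0.6;0 0 0 0 0 0 0.6")

```text
time_s: 3.88
tool_pos: [0.5479, -0.3911, 0.0167]
tool_rot: [179.8, -0.1, -6.8]
force: [0.0, 0.5, 1.4]
grip_width: 0.048
```

>>> servo_tool(moves="0 0 -0.02 0 0 0 0.6;0 0 -0.03 0 0 0 0.6;0 0 -0.03 0 0 0 0.6;0 0 -0.03 0 0 0 0.6;0 0 0 0 0 0 0.6", squeeze=35)

```text
time_s: 4.3
tool_pos: [0.5436, -0.3878, 0.1225]
tool_rot: [-179.7, 0.6, -6.8]
force: [2.4, 0.0, -1.7]
grip_width: 0.0476
```

```bash
python3 - <<'E'
from h import *
c=cam('wrist'); save(c,'w3.png')
c=cam('side'); big=cv2.resize(c['img'][100:250,180:460],None,fx=2.8,fy=2.8,interpolation=cv2.INTER_CUBIC); cv2.imwrite('pics/s3.png',big[:,:,::-1])
E
```

```text
(no output)
```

View pics/w3.png

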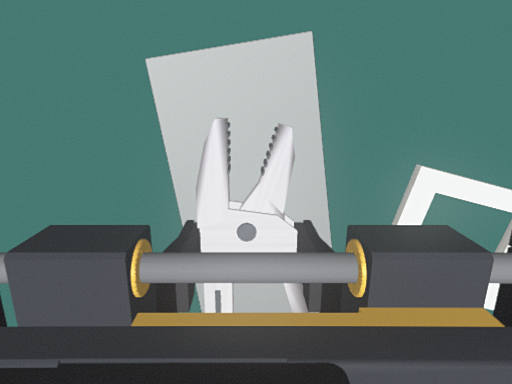

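View pics/s3.png

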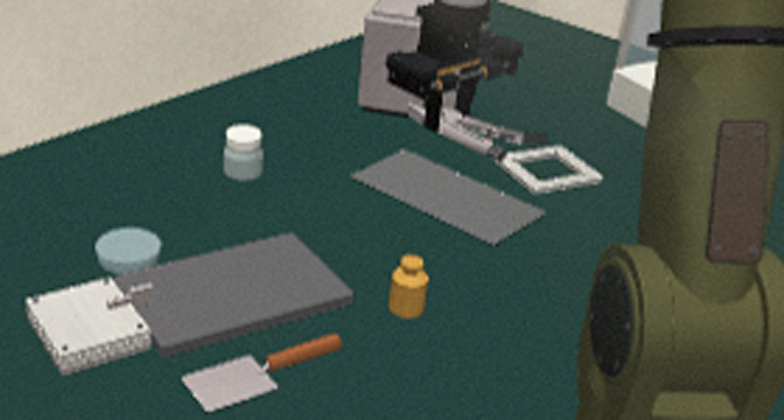

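>>> servo_tool(moves="-0.005 -0.038 -0.006 0 0 0 0.6;-0.005 -0.038 -0.006 0 0 0 0.6;-0.005 -0.038 -0.006 0 0 0 0.6;-0.005 -0.038 -0.006 0 0 0 0.6;-0.005 -0.038 -0.006 0 0 0 0.6;-0.005 -0.038 -0.006 0 0 0 0.6;-0.005 -0.038 -0.006 0 0 0 0.6;-0.005 -0.038 -0.006 0 0 0 0.6;-0.005 -0.038 -0.006 0 0 0 0.6;-0.005 -0.038 -0.006 0 0 0 0.6;0 0 0 0 0 0 0.6")

```text
time_s: 5.32
tool_pos: [0.5202, 0.0123, 0.1529]
tool_rot: [-179.1, 3.6, -7.4]
force: [0.3, 2.3, -3.2]
grip_width: 0.0474
```

>>> servo_tool(moves="0 0 0 0 0 -0.24 0.6;0 0 0 0 0 -0.24 0.6;0 0 0 0 0 -0.24 0.6;0 0 0 0 0 -0.24 0.6;0 0 0 0 0 -0.24 0.6;0 0 0 0 0 -0.24 0.6;0 0 0 0 0 -0.24 0.6;0 0 0 0 0 -0.24 0.6;0 0 0 0 0 -0.24 0.6;0 0 0 0 0 -0.24 0.6;0 0 0 0 0 -0.24 0.6;0 0 0 0 0 -0.24 0.6;0 0 0 0 0 0 0.6")

```text
time_s: 6.4
tool_pos: [0.4996, 0.0156, 0.1217]
tool_rot: [-173.5, -0.3, 78.3]
force: [0.3, 0.3, -3.5]
grip_width: 0.0477
```

```bash
cat >> h.py <<'E'
def delta(pos,yaw):
    o=env.get_obs(); Rm=toolR(o)
    Rt=R.from_euler('xyz',[180,0,yaw],degrees=True).as_matrix()
    d=Rm.T@(np.array(pos)-o['tool_pos']); rv=R.from_matrix(Rm.T@Rt).as_rotvec()
    print('pose',np.round(o['tool_pos'],4),np.round(o['tool_rot'],2),'q7',o['qpos'][6].round(1))
    print('shift(m)',d.round(4),'turn/0.5',(rv/0.5).round(3))
E
python3 - <<'E'
from h import *
delta([.535,.005,.15],76)
E
```

```text
pose [0.4996 0.0156 0.1217] [-173.46   -0.33   78.31] q7 -19.8
shift(m) [-0.003   0.0333 -0.0324] turn/0.5 [-0.229 -0.007  0.081]
```

>>> servo_tool(moves="0 0.017 -0.016 -0.115 0 0.04 0.6;-0.002 0.016 -0.016 -0.115 0 0.04 0.6;0 0 0 0 0 0 0.6;0 0 0 0 0 0 0.6")

```text
time_s: 6.73
tool_pos: [0.5307, 0.0044, 0.1451]
tool_rot: [-179.6, -0.1, 75.3]
force: [-1.0, -0.5, -4.1]
grip_width: 0.0473
```

```bash
python3 - <<'E'
from h import *
delta([.535,.005,.15],76)
c=cam('wrist'); save(c,'w4.png'); np.savez('w4.npz',**c)
E
```

```text
pose [0.5307 0.0044 0.1451] [-1.7962e+02 -1.2000e-01  7.5280e+01] q7 -22.3
shift(m) [ 0.0017  0.004  -0.005 ] turn/0.5 [-0.013 -0.004 -0.025]
```

View pics/w4.png

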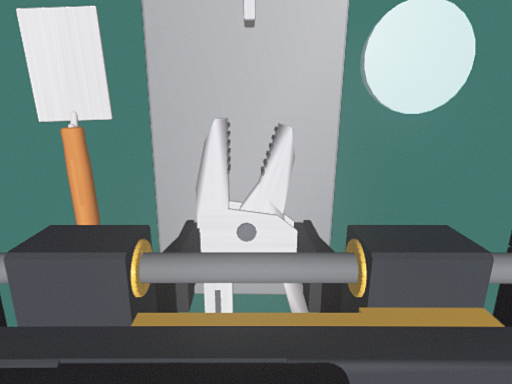

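```bash
python3 - <<'E'
from h import *
c=dict(np.load('w4.npz'))
L=onplane(c,[(145,2),(160,285)],.0185); Rr=onplane(c,[(347,2),(330,285)],.0185); T=onplane(c,[(244,18),(255,18)],.045)
for s in(L,Rr): d=s[0]-s[1]; print(np.degrees(np.arctan2(d[1],d[0])))
print(T)
o=env.get_obs(); Rm=toolR(o)
print((T-o['tool_pos'])@Rm)
E
```

```text
73.83202105161018
75.92132979979249
[[0.55929119 0.12945926 0.045     ]
 [0.56671362 0.12748741 0.045     ]]
[[ 0.12804204 -0.00377554  0.10053005]
 [ 0.12801924  0.00390417  0.10048398]]
```

>>> servo_tool(moves="0.018 0.002 -0.003 -0.013 0 0 0.6;0.018 0.001 -0.002 0 0 0 0.6;0 0 0 0 0 0 0.6;0 0 0 0 0 0 0.6")

```text
time_s: 7.12
tool_pos: [0.5404, 0.0378, 0.1478]
tool_rot: [-179.6, 0.0, 75.0]
force: [-0.1, -0.5, -3.2]
grip_width: 0.0478
```

```bash
python3 - <<'E'
from h import *
delta([.535,.005,.15],75)
c=cam('wrist'); np.savez('w5.npz',**c)
big=cv2.resize(c['img'][0:260,120:380],None,fx=2.3,fy=2.3,interpolation=cv2.INTER_CUBIC); cv2.imwrite('pics/w5.png',big[:,:,::-1])
E
```

```text
pose [0.5404 0.0378 0.1478] [-1.7964e+02  3.0000e-02  7.4990e+01] q7 -27.0
shift(m) [-0.0331  0.0033 -0.0022] turn/0.5 [-0.013  0.001 -0.   ]
```

View pics/w5.png

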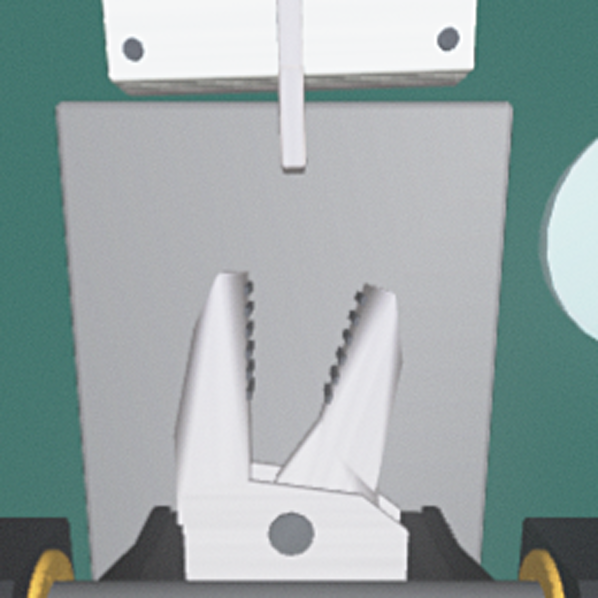

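```bash
python3 - <<'E'
from h import *
c=dict(np.load('w5.npz')); o=env.get_obs(); Rm=toolR(o)
cl=cloud(c)
def f(x,y,z):
    return ((onplane(c,[((x+.5)/2.3-.5+120,(y+.5)/2.3-.5)],z)[0]-o['tool_pos'])@Rm*1000)[:2].round(1)
for n,p in dict(tabL1=(277,80,.046),tabL2=(283,163,.046),tabR1=(302,70,.046),tabR2=(306,163,.046),covL=(112,79,.03),covR=(472,70,.03),slabL=(60,103,.0185),slabR=(512,101,.0185),sl2=(88,500,.0185),sr2=(489,500,.0185),covl0=(104,5,.03),covr0=(475,5,.03),
 fjt=(245,275,.145),fjr=(249,440,.145),mjt=(362,290,.145),mjr=(327,400,.145),plL=(184,525,.145),plR=(405,530,.145),piv=(291,533,.145)).items(): print(n,f(*p))
for x,y in[(292,120),(292,150),(292,30),(200,40),(240,320),(300,560),(380,320),(220,560)]: print((x,y),cl[int(y/2.3),int(x/2.3)+120].round(4))
# tab edges by gradient
g=c['img'].astype(int).sum(2)
for v in (36,45,55,62,68): print(v,g[v,236:258])
E
```

```text
tabL1 [117.3  -6. ]
tabL2 [93.1 -4.3]
tabR1 [120.1   1.7]
tabR2 [93.1  3. ]
covL [120.5 -60.6]
covR [122.9  57.4]
slabL [115.  -81.7]
slabR [115.3  74.3]
sl2 [-30.7 -83. ]
sr2 [-30.6  76.1]
covl0 [142.2 -61.7]
covr0 [141.9  57.2]
fjt [ 63.8 -10.5]
fjr [ 29.3 -10.3]
mjt [60.8 13.1]
mjr [38.   6.2]
plL [  9.9 -25. ]
plR [ 8.8 23.7]
piv [ 8.  -1.4]
(292, 120) [0.5652 0.1409 0.0473]
(292, 150) [0.5629 0.1326 0.0466]
(292, 30) [0.5722 0.1671 0.0392]
(200, 40) [0.5431 0.1743 0.0303]
(240, 320) [0.5437 0.0946 0.1501]
(300, 560) [0.5419 0.0425 0.1511]
(380, 320) [0.5705 0.0872 0.1487]
(220, 560) [0.5251 0.0467 0.1506]
36 [377 379 374 378 393 523 674 699 688 681 680 683 685 689 694 654 383 384
 415 427 416 414]
45 [481 489 481 485 457 483 660 696 687 681 682 682 684 692 694 653 465 480
 485 482 492 484]
55 [547 551 552 547 526 505 647 689 690 690 677 680 685 690 687 656 570 551
 548 566 553 563]
62 [550 554 544 552 547 556 608 675 692 686 684 675 685 687 687 672 625 549
 549 553 562 555]
68 [551 543 559 556 550 528 557 675 698 690 683 680 684 689 689 680 648 530
 550 547 552 554]
```

```bash
python3 - <<'E'
from h import *
o=env.get_obs(); Rm=toolR(o)
F=o['tool_pos']+Rm@np.array([.053,.00425,0]); F[2]=.034
u=np.array([np.cos(np.radians(76.7)),np.sin(np.radians(76.7)),0])
A=F-.052*u; print(F,A); np.save('F.npy',F)
delta(A,76.7)
E
```

```text
[0.55813537 0.088394   0.034     ] [0.54617279 0.0377887  0.034     ]
pose [0.5403 0.0383 0.1478] [-1.7963e+02 -1.0000e-02  7.5000e+01] q7 -27.0
shift(m) [0.001  0.0065 0.1137] turn/0.5 [-0.013 -0.001 -0.059]
```

>>> servo_tool(moves="0 0.006 0.02 -0.01 0 -0.06 0.6;0 0 0.03 0 0 0 0.6;0 0 0.03 0 0 0 0.6;0 0 0 0 0 0 0.6")

```text
time_s: 7.5
tool_pos: [0.5466, 0.0335, 0.0663]
tool_rot: [179.9, 0.1, 76.6]
force: [-2.7, -0.3, -4.5]
grip_width: 0.0475
```

```bash
python3 - <<'E'
from h import *
delta([0.5462,.0378,.034],76.7)
E
```

```text
pose [0.5466 0.0335 0.0663] [1.7992e+02 9.0000e-02 7.6580e+01] q7 -28.2
shift(m) [ 0.0042 -0.0014  0.0323] turn/0.5 [ 0.003  0.003 -0.004]
```

>>> servo_tool(moves="0.002 -0.001 0.015 0 0 0 0.6;0.001 0 0.01 0 0 0 0.6;0 0 0.003 0 0 0 0.6;0 0 0 0 0 0 0.6")

```text
time_s: 7.83
tool_pos: [0.5456, 0.0337, 0.0383]
tool_rot: [-179.9, 0.2, 76.4]
force: [0.1, -0.6, -4.1]
grip_width: 0.0477
```

```bash
python3 - <<'E'
from h import *
delta([0.5462,.0378,.034],76.7)
c=cam('wrist'); np.savez('w6.npz',**c)
o=env.get_obs(); Rm=toolR(o)
big=cv2.resize(c['img'][0:260,120:380],None,fx=2.3,fy=2.3,interpolation=cv2.INTER_CUBIC); cv2.imwrite('pics/w6.png',big[:,:,::-1])
E
```

```text
pose [0.5456 0.0337 0.0383] [-179.92    0.21   76.36] q7 -29.6
shift(m) [ 0.0042 -0.0004  0.0043] turn/0.5 [-0.003  0.007 -0.012]
```

View pics/w6.png

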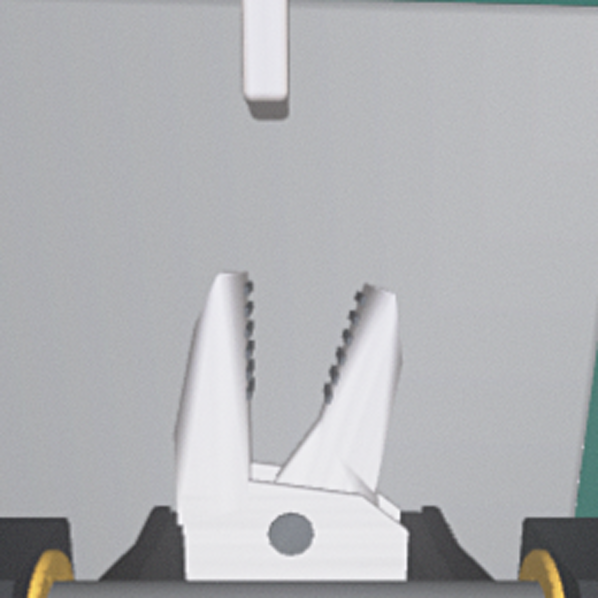

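```bash
python3 - <<'E'
from h import *
c=dict(np.load('w6.npz')); o=env.get_obs(); Rm=toolR(o)
def f(x,y,z):
    return ((onplane(c,[((x+.5)/2.3-.5+120,(y+.5)/2.3-.5)],z)[0]-o['tool_pos'])@Rm*1000)[:2].round(1)
for n,p in dict(tabL1=(243,10,.046),tabL2=(244,90,.046),tabR1=(289,10,.046),tabR2=(289,90,.046),end=(266,96,.046),botL=(253,117,.02),botR=(287,117,.02),fjt=(248,275,.0405),fjr=(250,440,.0405)).items(): print(n,f(*p))
E
```

```text
tabL1 [109. -10.]
tabL2 [ 96.5 -10.1]
tabR1 [109.   -2.1]
tabR2 [96.5 -2.2]
end [95.5 -6.2]
botL [ 95.6 -10. ]
botR [95.6 -2.8]
fjt [ 64.4 -10.3]
fjr [ 31.1 -10.5]
```

>>> servo_tool(moves="0 -0.003 0.002 0 0.004 -0.006 0.6;0.012 0 0.001 0 0 0 0.6;0.012 0 0 0 0 0 0.6;0.012 0 0 0 0 0 0.6;0.008 0 0 0 0 0 0.6;0 0 0 0 0 0 0.6")

```text
time_s: 8.38
tool_pos: [0.558, 0.0824, 0.041]
tool_rot: [179.5, -0.1, 76.5]
force: [-0.1, -0.1, -3.6]
grip_width: 0.0478
```

```bash
python3 - <<'E'
from h import *
delta([0.5462,.0378,.034],76.7)
c=cam('wrist'); np.savez('w7.npz',**c)
o=env.get_obs(); Rm=toolR(o); print(o['force'])
big=cv2.resize(c['img'][0:260,120:380],None,fx=2.3,fy=2.3,interpolation=cv2.INTER_CUBIC); cv2.imwrite('pics/w7.png',big[:,:,::-1])
E
```

```text
pose [0.558  0.0824 0.041 ] [ 1.7952e+02 -1.0000e-01  7.6480e+01] q7 -35.0
shift(m) [-0.0461 -0.0011  0.0069] turn/0.5 [ 0.017 -0.004 -0.008]
[-0.13275877  1.56587649 -4.00702899]
```

View pics/w7.png

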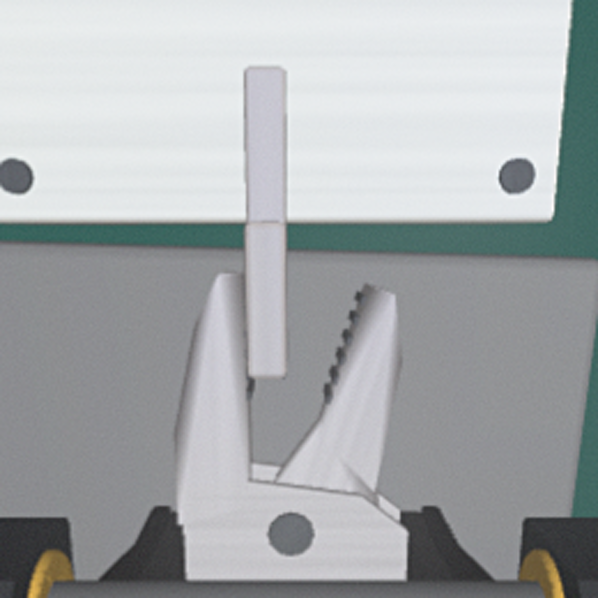

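```bash
cat > m.py <<'E'
from h import *
import sys
def meas(fn,pts,x0=120,s=2.3):
    c=dict(np.load(fn)); o=env.get_obs(); Rm=toolR(o)
    for n,(x,y,z) in pts.items():
        print(n,((onplane(c,[((x+.5)/s-.5+x0,(y+.5)/s-.5)],z)[0]-o['tool_pos'])@Rm*1000)[:2].round(1))
E
python3 - <<'E'
from m import *
meas('w7.npz',dict(tL1=(246,225,.046),tL2=(247,370,.046),tR1=(286,225,.046),tR2=(286,370,.046),end=(266,377,.046),edge=(200,221,.03),edgeL=(5,220,.03),edgeR=(550,221,.03),fjt=(246,275,.043),fjr=(250,440,.043),slL=(5,244,.0185),slR=(590,260,.0185)))
E
```

```text
tL1 [74.4 -9.9]
tL2 [ 46.9 -10.2]
tR1 [74.4 -2.4]
tR2 [46.8 -2.5]
end [45.4 -6.4]
edge [ 75.3 -20.4]
edgeL [ 75.5 -60.7]
edgeR [75.2 52.5]
fjt [ 65.  -10.2]
fjr [ 31.7 -10. ]
slL [ 70.6 -65.5]
slR [66.9 66. ]
```

>>> servo_tool(moves="0.002 -0.003 0.004 0.017 0 0 0.6;0.003 -0.001 0.003 0 0 0 0.6;0 0 0.002 0 0 0 0.6;0 0 0 0 0 0 0.6")

```text
time_s: 8.77
tool_pos: [0.5555, 0.0879, 0.0322]
tool_rot: [180.0, -0.0, 76.5]
force: [-1.3, -0.3, 2.2]
grip_width: 0.0473
```

```bash
python3 - <<'E'
from h import *
delta([0.5462,.0378,.0325],76.5)
c=cam('wrist'); np.savez('w8.npz',**c)
o=env.get_obs(); Rm=toolR(o); print(o['force'])
big=cv2.resize(c['img'][0:260,120:380],None,fx=2.3,fy=2.3,interpolation=cv2.INTER_CUBIC); cv2.imwrite('pics/w8.png',big[:,:,::-1])
E
```

```text
pose [0.5555 0.0879 0.0322] [ 1.7999e+02 -4.0000e-02  7.6480e+01] q7 -35.9
shift(m) [-0.0509  0.0027 -0.0003] turn/0.5 [ 0.    -0.001 -0.001]
[-1.73285016  1.71873274 -0.59101605]
```

View pics/w8.png

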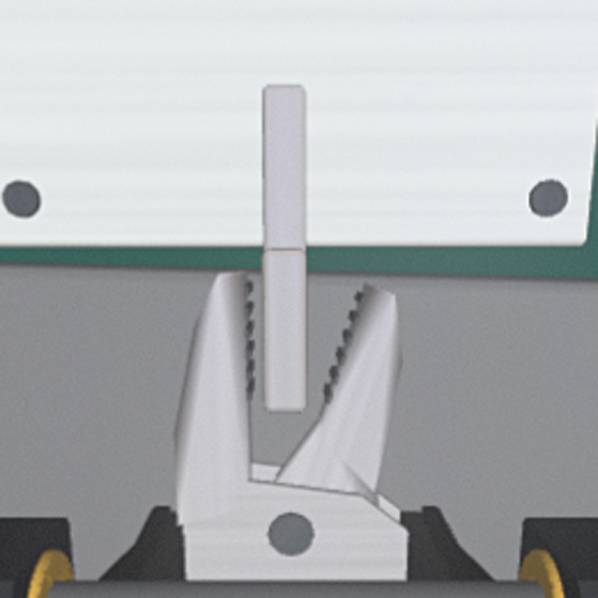

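>>> servo_tool(moves="0 0 0 0 0 0 0;0 0 0 0 0 0 -1;0 0 0 0 0 0 -1;0 0 0 0 0 0 -1;0 0 0 0 0 0 -1;0 0 0 0 0 0 -1;0 0 0 0 0 0 -1;0 0 0 0 0 0 -1;0 0 0 0 0 0 -1")

```text
time_s: 9.57
tool_pos: [0.5576, 0.0856, 0.0334]
tool_rot: [179.7, -0.0, 76.3]
force: [-0.6, -0.5, -0.2]
grip_width: 0.0852
```

```bash
python3 - <<'E'
from h import *
delta([0.5503,.0274,.034],76.5)
E
```

```text
pose [0.5576 0.0856 0.0334] [ 1.7975e+02 -3.0000e-02  7.6310e+01] q7 -35.8
shift(m) [-0.0583  0.0067 -0.0006] turn/0.5 [ 0.009 -0.001 -0.007]
```

>>> servo_tool(moves="-0.012 0.003 -0.003 0.009 0 -0.007 -1;-0.015 0.002 -0.001 0 0 0 -1;-0.015 0.002 -0.001 0 0 0 -1;-0.012 0.001 -0.001 0 0 0 -1;0 0 0 0 0 0 -1;0 0 0 0 0 0 -1")

```text
time_s: 10.07
tool_pos: [0.5526, 0.0312, 0.0397]
tool_rot: [-180.0, -0.1, 76.7]
force: [-0.2, 0.2, 0.3]
grip_width: 0.0872
```

```bash
python3 - <<'E'
from h import *
delta([0.5503,.0274,.034],76.5)
c=cam('wrist'); np.savez('w9.npz',**c); save(c,'w9.png')
c=cam('side'); big=cv2.resize(c['img'][150:270,160:330],None,fx=4,fy=4,interpolation=cv2.INTER_CUBIC); cv2.imwrite('pics/s9.png',big[:,:,::-1])
E
```

```text
pose [0.5526 0.0312 0.0397] [-1.7999e+02 -1.1000e-01  7.6680e+01] q7 -28.8
shift(m) [-0.0042 -0.0014  0.0057] turn/0.5 [-0.    -0.004  0.006]
```

View pics/w9.png

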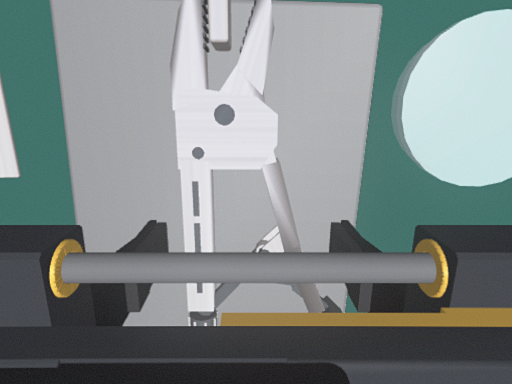

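View pics/s9.png

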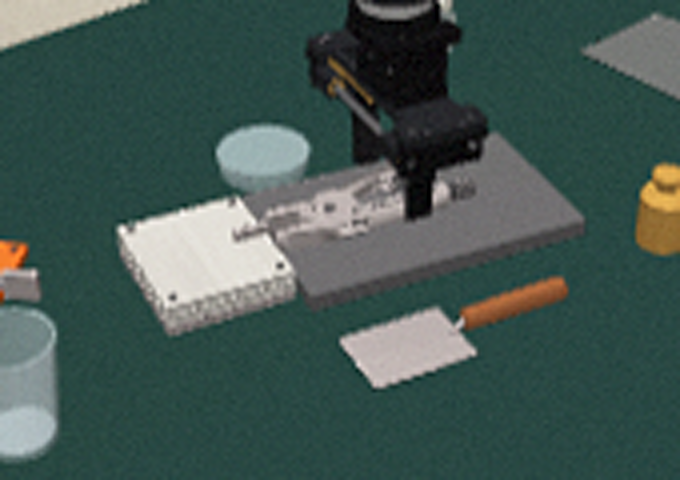

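>>> servo_tool(moves="-0.003 -0.001 0.004 0 0 0 -0.8;-0.001 0 0.002 0 0 0 -0.6;0 0 0 0 0 0 -0.5;0 0 0 0 0 0 -0.5;0 0 0 0 0 0 -0.5;0 0 0 0 0 0 -0.5", squeeze=35)

```text
time_s: 10.67
tool_pos: [0.5502, 0.032, 0.0325]
tool_rot: [-179.9, -0.2, 77.1]
force: [0.9, 0.2, -0.4]
grip_width: 0.0659
```

```bash
python3 - <<'E'
from h import *
delta([0.5503,.0274,.034],76.5); print(env.get_obs()['force'],env.get_obs()['grip_width'])
c=cam('wrist'); np.savez('w10.npz',**c); save(c,'w10.png')
E
```

```text
pose [0.5502 0.032  0.0325] [-179.92   -0.21   77.06] q7 -28.7
shift(m) [-0.0045  0.0011 -0.0016] turn/0.5 [-0.003 -0.007  0.019]
[ 0.87781826  0.18591212 -0.39045482] 0.06586327751059143
```

View pics/w10.png

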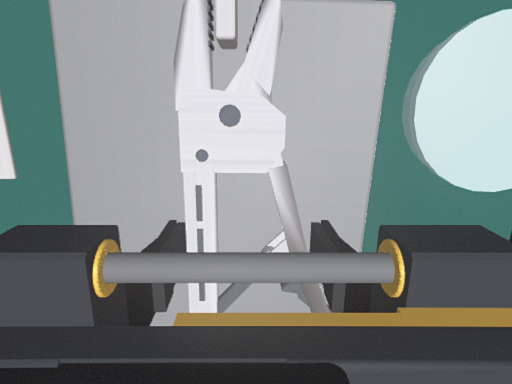

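>>> servo_tool(moves="-0.004 0 0 0 0 0.01 -0.48;0 -0.0015 0 0 0 0 -0.41;0 -0.0015 0 0 0 0 -0.34;0 -0.0015 0 0 0 0 -0.27;0 0 0 0 0 0 -0.27")

```text
time_s: 11.13
tool_pos: [0.5446, 0.0297, 0.0326]
tool_rot: [-179.9, -0.3, 76.8]
force: [-0.6, -0.4, -0.1]
grip_width: 0.0564
```

```bash
python3 - <<'E'
from h import *
delta([0.5503,.0274,.034],76.5); print(env.get_obs()['force'],env.get_obs()['grip_width'])
c=cam('wrist'); np.savez('w11.npz',**c); save(c,'w11.png')
E
```

```text
pose [0.5446 0.0297 0.0326] [-179.93   -0.28   76.77] q7 -28.5
shift(m) [-0.0009  0.0061 -0.0014] turn/0.5 [-0.002 -0.01   0.01 ]
[-0.56437778 -0.43408355 -0.12626504] 0.05639132603425363
```

View pics/w11.png

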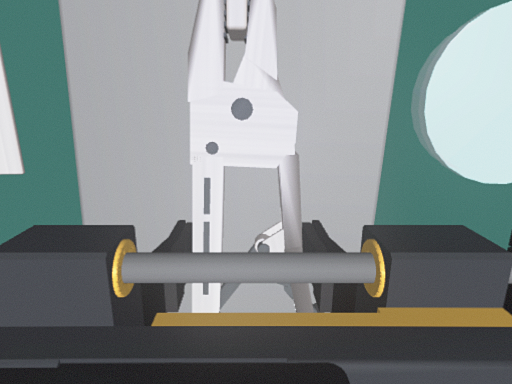

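>>> servo_tool(moves="0 -0.0008 0 0 0 0 -0.2;0 -0.0012 0 0 0 0 -0.13;0 -0.0012 0 0 0 0 -0.06;0 -0.0012 0 0 0 0 0.01;0 0 0 0 0 0 0.01")

```text
time_s: 11.6
tool_pos: [0.5394, 0.0306, 0.0326]
tool_rot: [-179.9, -0.2, 76.8]
force: [-2.1, 1.1, 1.5]
grip_width: 0.045
```

```bash
python3 - <<'E'
from h import *
delta([0.5503,.0274,.034],76.5); print(env.get_obs()['force'],env.get_obs()['grip_width'])
c=cam('wrist'); np.savez('w12.npz',**c); save(c,'w12.png')
E
```

```text
pose [0.5394 0.0306 0.0326] [-179.88   -0.23   76.8 ] q7 -28.5
shift(m) [-0.0006  0.0114 -0.0014] turn/0.5 [-0.004 -0.008  0.01 ]
[-2.09441264  1.07836271  1.45073522] 0.04496229238906275
```

View pics/w12.png

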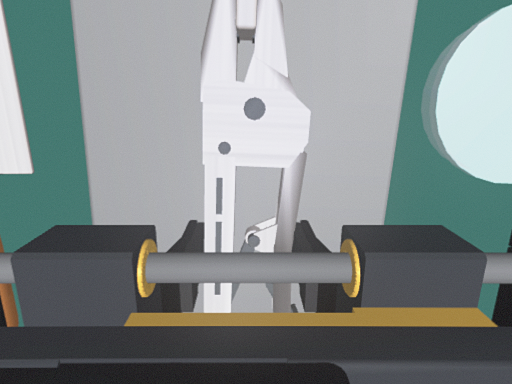

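>>> servo_tool(moves="0 -0.0005 0 0 0 0 0.08;0 -0.0005 0 0 0 0 0.15;0 0 0 0 0 0 0.25;0 0 0 0 0 0 0.25;0 0 0 0 0 0 0.25;0 0 0 0 0 0 0.25")

```text
time_s: 12.15
tool_pos: [0.5376, 0.0309, 0.0326]
tool_rot: [-179.8, -0.2, 76.7]
force: [-1.0, 0.2, 2.1]
grip_width: 0.0392
```

```bash
python3 - <<'E'
from h import *
delta([0.5503,.0274,.034],76.5); print(env.get_obs()['force'],env.get_obs()['grip_width'])
c=cam('wrist'); np.savez('w13.npz',**c); save(c,'w13.png')
E
```

```text
pose [0.5376 0.0309 0.0326] [-179.79   -0.23   76.68] q7 -28.5
shift(m) [-0.0005  0.0131 -0.0015] turn/0.5 [-0.007 -0.008  0.006]
[-0.98239122  0.15695299  2.11658031] 0.039231352492382944
```

View pics/w13.png

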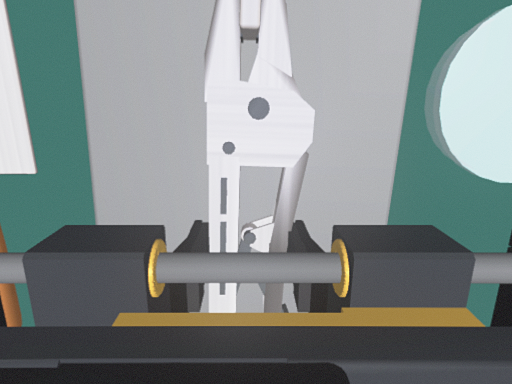

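>>> servo_tool(moves="0 0 0 0 0 0 0.35;0 0 0 0 0 0 0.35;0 0 0 0 0 0 0;0 0 0 0 0 0 -0.4;0 0 0 0 0 0 -0.5;0 0 0 0 0 0 -0.5;0 0 0 0 0 0 -0.5;0 0 0 0 0 0 -0.5", squeeze=45)

```text
time_s: 12.87
tool_pos: [0.5395, 0.0302, 0.0329]
tool_rot: [180.0, -0.2, 76.7]
force: [0.0, 0.1, -0.4]
grip_width: 0.0634
```

```bash
python3 - <<'E'
from h import *
delta([0.5503,.0274,.034],76.5); print(env.get_obs()['force'],env.get_obs()['grip_width'])
c=cam('wrist'); np.savez('w14.npz',**c); save(c,'w14.png')
E
```

```text
pose [0.5395 0.0302 0.0329] [180.    -0.24  76.74] q7 -28.5
shift(m) [-0.0002  0.0112 -0.0011] turn/0.5 [ 0.    -0.008  0.008]
[ 0.00923874  0.11988275 -0.38042353] 0.06340405470514805
```

View pics/w14.png

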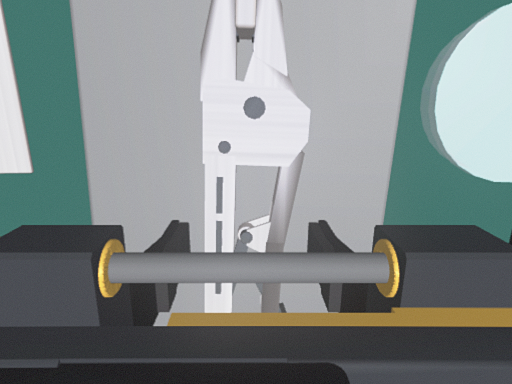

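```bash
python3 - <<'E'
from m import *
big=cv2.resize(dict(np.load('w14.npz'))['img'][0:240,130:390],None,fx=2.3,fy=2.3,interpolation=cv2.INTER_CUBIC); cv2.imwrite('pics/w14z.png',big[:,:,::-1])
meas('w14.npz',dict(pL=(203,120,.0345),pR=(309,130,.0345),rear1=(210,164,.0345),rear2=(300,165,.0345),piv=(254,107,.0345),riv=(224,146,.0345),ho=(206,200,.0345),ho2=(205,290,.0345)),0,1)
E
```

```text
pL [ 64.1 -20.9]
pR [59.6 27. ]
rear1 [ 44.1 -18.4]
rear2 [43.5 23.6]
piv [69.8  2. ]
riv [ 52.4 -11.7]
ho [ 26.5 -20.9]
ho2 [-22.2 -23.1]
```

View pics/w14z.png

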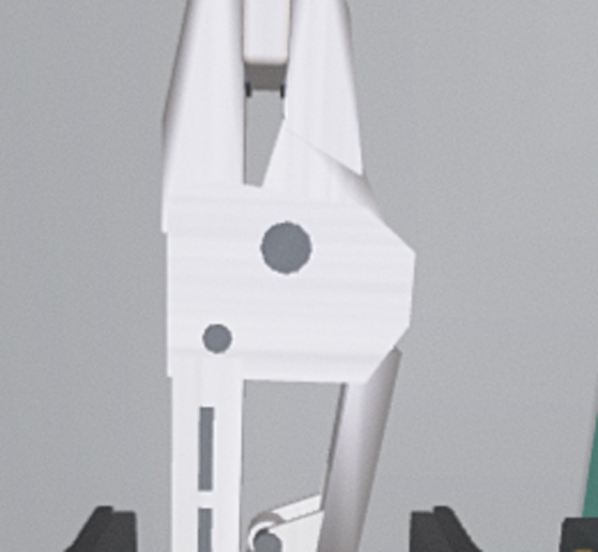

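>>> servo_tool(moves="0 0.003 -0.001 0 0 0 -0.9;0 0 0 0 0 0 -0.9;0.015 0 0.001 0 0 0 -0.9;0.015 0 0.001 0 0 0 -0.9;0.015 0 0.001 0 0 0 -0.9;0.014 0 0.001 0 0 0 -0.9;0 0 0 0 0 0 -0.9")

```text
time_s: 13.5
tool_pos: [0.5578, 0.0866, 0.0303]
tool_rot: [179.9, -0.2, 76.5]
force: [-0.0, 0.3, 0.4]
grip_width: 0.0828
```

```bash
python3 - <<'E'
from h import *
delta([0.5395+.061*.2298+.003*.973,.0302+.061*.973-.003*.23,.033],76.7); print(env.get_obs()['force'],env.get_obs()['grip_width'])
c=cam('wrist'); np.savez('w15.npz',**c); save(c,'w15.png')
E
```

```text
pose [0.5578 0.0866 0.0303] [179.93  -0.19  76.48] q7 -35.7
shift(m) [ 0.0019 -0.0018 -0.0027] turn/0.5 [ 0.003 -0.007 -0.008]
[-0.01623848  0.25877592  0.4005802 ] 0.08283282128102068
```

View pics/w15.png

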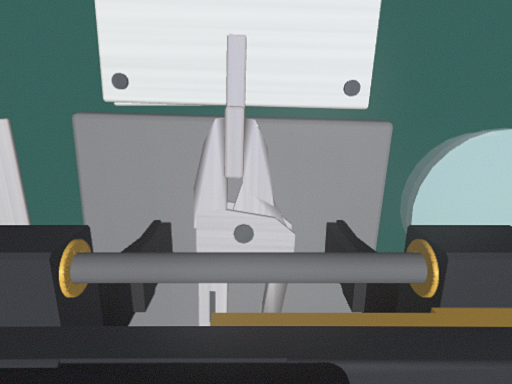

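>>> servo_tool(moves="0.001 -0.001 -0.002 0 0 0 -0.5;0 0 0 0 0 0 0;0 0 0 0 0 0 0.3;0 0 0 0 0 0 0.3;0 0 0 0 0 0 0.3;0 0 0 0 0 0 0.3;0 0 0 0 0 0 0.3;0 0 0 0 0 0 0.3;0 0 0 0 0 0 0.3", squeeze=25)

```text
time_s: 14.3
tool_pos: [0.5557, 0.0809, 0.0322]
tool_rot: [-180.0, 0.0, 76.1]
force: [-0.2, 0.0, -0.2]
grip_width: 0.0478
```

```bash
python3 - <<'E'
from h import *
p=env.get_obs()['tool_pos']; np.save('P0.npy',p); a=np.radians(75.1)
delta(p-.135*np.array([np.cos(a),np.sin(a),0]),76.5); print(p,env.get_obs()['force'],env.get_obs()['grip_width'])
E
```

```text
pose [0.5557 0.0809 0.0322] [-1.7998e+02  4.0000e-02  7.6070e+01] q7 -35.5
shift(m) [-1.35e-01 -2.30e-03  1.00e-04] turn/0.5 [-0.001  0.001 -0.015]
[0.55572441 0.08085812 0.03222836] [-0.17640626  0.00200401 -0.22420223] 0.047801048816222554
```

>>> servo_tool(moves="-0.004 0 0 0 0 0 0.3;-0.007 0 0 0 0 0 0.3;-0.007 0 0 0 0 0 0.3;-0.007 0 0 0 0 0 0.3")

```text
time_s: 14.63
tool_pos: [0.5504, 0.0607, 0.0323]
tool_rot: [179.9, -0.4, 76.4]
force: [1.1, 3.7, -1.9]
grip_width: 0.0474
```

```bash
python3 - <<'E'
from h import *
p=np.load('P0.npy'); a=np.radians(75.1)
delta(p-.135*np.array([np.cos(a),np.sin(a),0]),76.1); print(p,env.get_obs()['force'],env.get_obs()['grip_width'])
c=cam('wrist'); np.savez('w16.npz',**c); save(c,'w16.png')
E
```

```text
pose [0.5504 0.0607 0.0323] [179.93  -0.37  76.35] q7 -32.5
shift(m) [-0.1141 -0.0025 -0.0007] turn/0.5 [ 0.002 -0.013  0.009]
[0.55572441 0.08085812 0.03222836] [ 1.05901275  3.73410747 -1.94270225] 0.04742291604529101
```

View pics/w16.png

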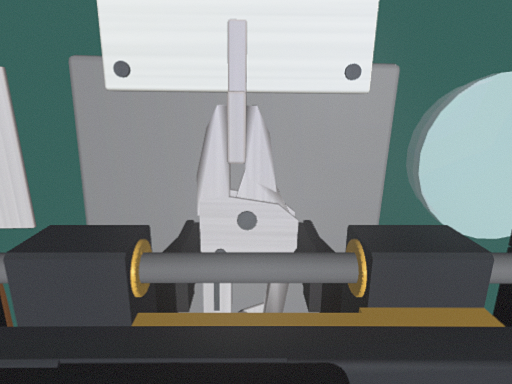

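>>> servo_tool(moves="-0.008 0 0 0 -0.006 0 0.3;-0.008 0 0 0 0 0 0.3;-0.008 0 0 0 0 0 0.3;-0.008 0 0 0 0 0 0.3;-0.008 0 0 0 0 0 0.3;-0.008 0 0 0 0 0 0.3")

```text
time_s: 15.18
tool_pos: [0.5375, 0.0092, 0.0322]
tool_rot: [180.0, -0.2, 76.3]
force: [0.2, 3.6, -0.5]
grip_width: 0.0478
```

```bash
python3 - <<'E'
from h import *
p=np.load('P0.npy'); a=np.radians(75.1)
delta(p-.135*np.array([np.cos(a),np.sin(a),0]),76.1); print(p,env.get_obs()['force'],env.get_obs()['grip_width'])
E
```

```text
pose [0.5375 0.0092 0.0322] [179.96  -0.21  76.28] q7 -26.5
shift(m) [-0.061  -0.002  -0.0002] turn/0.5 [ 0.001 -0.007  0.006]
[0.55572441 0.08085812 0.03222836] [ 0.15083818  3.58411196 -0.47648023] 0.047816668329404025
```

>>> servo_tool(moves="-0.007 -0.0005 0 0 0 0 0.3;-0.007 0 0 0 0 0 0.3;-0.007 0 0 0 0 0 0.3;-0.007 0 0 0 0 0 0.3")

```text
time_s: 15.52
tool_pos: [0.5292, -0.0215, 0.0322]
tool_rot: [180.0, -0.2, 76.2]
force: [1.6, 4.6, -1.0]
grip_width: 0.0477
```

```bash
python3 - <<'E'
from h import *
p=np.load('P0.npy'); a=np.radians(75.1)
delta(p-.135*np.array([np.cos(a),np.sin(a),0]),76.1); print(p,env.get_obs()['force'],env.get_obs()['grip_width'])
c=cam('wrist'); np.savez('w17.npz',**c); save(c,'w17.png')
c=cam('side'); big=cv2.resize(c['img'][150:270,160:330],None,fx=4,fy=4,interpolation=cv2.INTER_CUBIC); cv2.imwrite('pics/s17.png',big[:,:,::-1])
E
```

```text
pose [ 0.5292 -0.0215  0.0322] [179.97  -0.2   76.2 ] q7 -22.8
shift(m) [-0.0292 -0.0013 -0.0001] turn/0.5 [ 0.001 -0.007  0.004]
[0.55572441 0.08085812 0.03222836] [ 1.63245831  4.5809262  -0.95274643] 0.04766325458304133
```

View pics/w17.png

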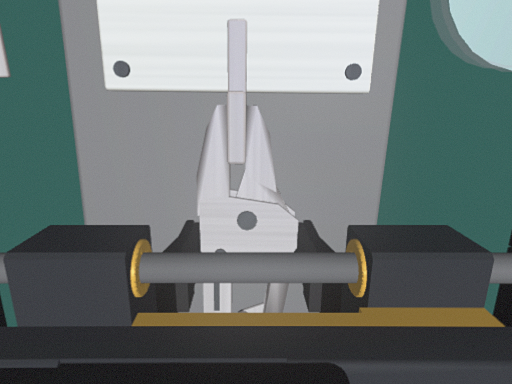

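View pics/s17.png

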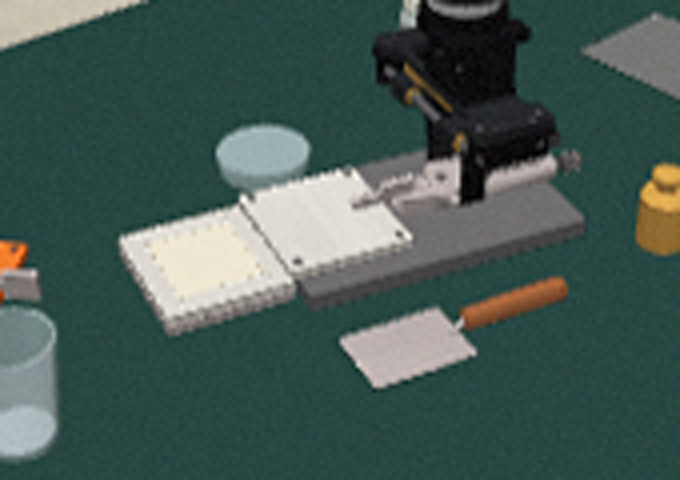

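Sliding well. Finish the pull, ~28 mm more, keeping slightly left-centred.

>>> servo_tool(moves="-0.008 0 0 0 0 0 0.3;-0.008 0 0 0 0 0 0.3;-0.008 0 0 0 0 0 0.3;-0.005 0 0 0 0 0 0.3;0 0 0 0 0 0 0.3;0 0 0 0 0 0 0.3")

```text
time_s: 16.12
tool_pos: [0.5212, -0.0531, 0.0322]
tool_rot: [-180.0, -0.2, 76.1]
force: [1.0, 4.1, -0.3]
grip_width: 0.0476
```

```bash
python3 - <<'E'
from h import *
p=np.load('P0.npy'); a=np.radians(75.1)
delta(p-.135*np.array([np.cos(a),np.sin(a),0]),76.1); print(p,env.get_obs()['force'],env.get_obs()['grip_width'])
c=cam('wrist'); np.savez('w18.npz',**c); save(c,'w18.png')
c=cam('top'); big=cv2.resize(c['img'][130:250,170:320],None,fx=5,fy=5,interpolation=cv2.INTER_CUBIC); cv2.imwrite('pics/t18.png',big[:,:,::-1]);np.savez('t18.npz',**c)
E
```

```text
pose [ 0.5212 -0.0531  0.0322] [-1.7999e+02 -1.7000e-01  7.6130e+01] q7 -18.9
shift(m) [ 0.0034 -0.001  -0.    ] turn/0.5 [-0.    -0.006  0.001]
[0.55572441 0.08085812 0.03222836] [ 1.01080082  4.14599082 -0.30130102] 0.04762681577003772
```

View pics/t18.png

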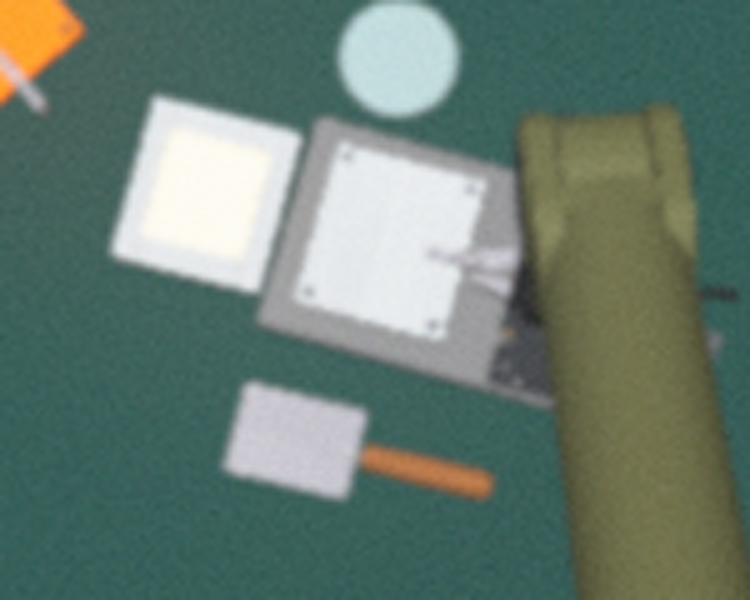

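View pics/w18.png

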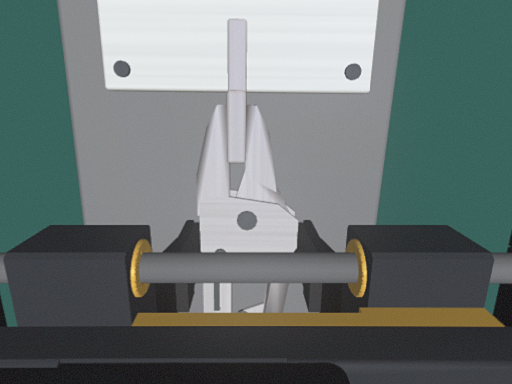

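```bash
python3 - <<'E'
from m import *
meas('w18.npz',dict(piv=(247,220,.0345),pL=(201,218,.0345),pR=(297,216,.0345),fjt=(228,107,.0345),gap=(245,150,.0345)),0,1)
c=dict(np.load('t18.npz'))
for q in[(715,345),(735,293),(548,405)]: print(onplane(c,[((q[0]+.5)/5-.5+170,(q[1]+.5)/5-.5+130)],.028))
E
```

```text
piv [16.6 -1.2]
pL [ 17.7 -23.5]
pR [18.6 23. ]
fjt [69.9 -9.5]
gap [50.7 -2. ]
[[ 0.47586392 -0.16065852  0.028     ]]
[[ 0.51367911 -0.17507743  0.028     ]]
[[ 0.43097724 -0.04150792  0.028     ]]
```

>>> servo_tool(moves="0 0 0 0 0 0 0;0 0 0 0 0 0 -1;0 0 0 0 0 0 -1;0 0 0 0 0 0 -1;0 0 0 0 0 0 -1;0 0 0 0 0 0 -1;0 0 0 0 0 0 -1;0 0 0 0 0 0 -1;-0.015 0 0 0 0 0 -1;-0.02 0 0 0 0 0 -1;-0.02 0 0 0 0 0 -1;-0.02 0 0 0 0 0 -1;-0.02 0 0 0 0 0 -1;0 0 0 0 0 0 -1")

```text
time_s: 17.38
tool_pos: [0.4975, -0.1518, 0.0326]
tool_rot: [180.0, 0.2, 76.5]
force: [0.4, -0.9, 0.4]
grip_width: 0.0872
```

```bash
python3 - <<'E'
from h import *
a=np.radians(76.1)
delta(np.array([.5212,-.0531,.0325])-.1065*np.array([np.cos(a),np.sin(a),0]),76.1); print(env.get_obs()['force'],env.get_obs()['grip_width'])
c=cam('wrist'); np.savez('w19.npz',**c); save(c,'w19.png')
E
```

```text
pose [ 0.4975 -0.1518  0.0326] [179.99   0.23  76.45] q7 -6.9
shift(m) [-0.005  -0.0007  0.0001] turn/0.5 [0.    0.008 0.012]
[ 0.37377159 -0.89137489  0.40322567] 0.08721840923590753
```

View pics/w19.png

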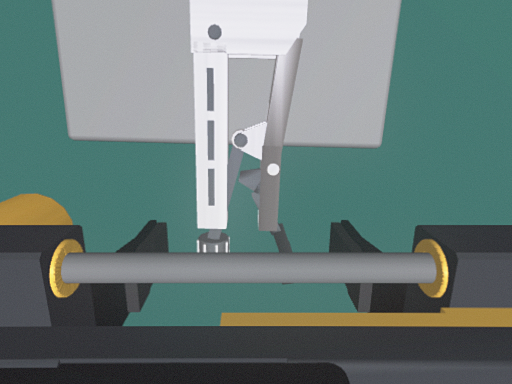

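>>> servo_tool(moves="-0.005 0 0 0 0 0 -0.7;-0.001 0 0 0 0 0 -0.4;0 0 0 0 0 0 -0.15;0 0 0 0 0 0 0;0 0 0 0 0 0 0.2;0 0 0 0 0 0 0.3;0 0 0 0 0 0 0.3;0 0 0 0 0 0 0.3;0 0 0 0 0 0 0.3;0 0 0 0 0 0 0.3", squeeze=22)

```text
time_s: 18.27
tool_pos: [0.4947, -0.1506, 0.0325]
tool_rot: [-179.6, 0.1, 76.9]
force: [-2.7, -0.3, 2.9]
grip_width: 0.0329
```

```bash
python3 - <<'E'
from h import *
print(env.get_obs()['force'],env.get_obs()['grip_width'])
c=cam('wrist'); np.savez('w20.npz',**c); save(c,'w20.png')
E
```

```text
[-2.70293155 -0.29441275  2.87212193] 0.03289934519547804
```

View pics/w20.png

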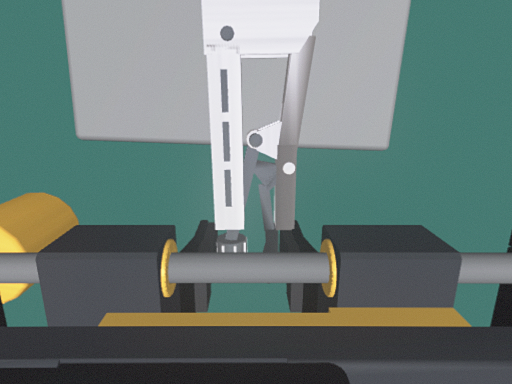

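>>> servo_tool(moves="0 0 0 0 0 0 0.1;0 0 0 0 0 0 -0.1;0 0 0 0 0 0 -0.3;0 0 0 0 0 0 -0.5;0 0 0 0 0 0 -0.7;0 0 0 0 0 0 -1;0 0 0 0 0 0 -1;0 0 0 0 0 0 -1;0 0 0 0 0 0 -1;0 0 0 0 0 0 -1")

```text
time_s: 19.15
tool_pos: [0.4966, -0.1494, 0.032]
tool_rot: [-179.8, 0.0, 77.0]
force: [-1.4, 1.0, 1.1]
grip_width: 0.085
```

```bash
python3 - <<'E'
from h import *
print(env.get_obs()['force'],env.get_obs()['grip_width'])
c=cam('wrist'); np.savez('w21.npz',**c); save(c,'w21.png')
E
```

```text
[-1.39124234  0.99073196  1.10999777] 0.08498143720204628
```

View pics/w21.png

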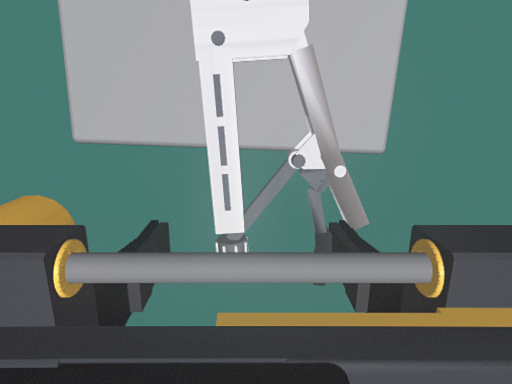

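>>> servo_tool(moves="0 0.004 0 0 0 0 -1;0 0.004 0 0 0 0 -1;0 0 0 0 0 0 -1;0 0 -0.01 0 0 0 -1;0 0 -0.03 0 0 0 -1;0 0 -0.03 0 0 0 -1;0 0 -0.03 0 0 0 -1;0 0 0 0 0 0 -1")

```text
time_s: 19.87
tool_pos: [0.5065, -0.1515, 0.1366]
tool_rot: [-179.8, -0.1, 77.0]
force: [1.0, -0.1, 0.1]
grip_width: 0.087
```

```bash
python3 - <<'E'
from h import *
print(env.get_obs()['force'],env.get_obs()['grip_width'])
c=cam('wrist'); np.savez('w22.npz',**c); save(c,'w22.png')
E
```

```text
[ 0.99670423 -0.13200102  0.11330348] 0.08702529854315143
```

View pics/w22.png

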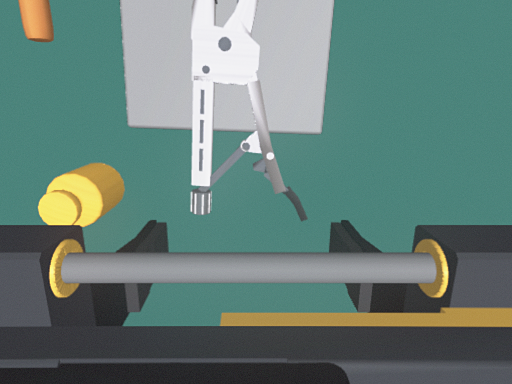

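>>> servo_tool(moves="0.02 0 0 0 0 0 -1;0.025 0 0 0 0 0 -1;0.02 0 0 0 0 0 -1;0 0 0 0 0 0 -1;0 0 0 0 0 0 -1")

```text
time_s: 20.33
tool_pos: [0.5228, -0.0894, 0.1356]
tool_rot: [179.9, -0.0, 76.6]
force: [-0.6, -0.8, 0.2]
grip_width: 0.087
```

```bash
python3 - <<'E'
from h import *
delta([.5,-.09,.13],76.5); print(env.get_obs()['force'],env.get_obs()['grip_width'])
c=cam('wrist'); np.savez('w23.npz',**c)
big=cv2.resize(c['img'][0:230,120:380],None,fx=2.5,fy=2.5,interpolation=cv2.INTER_CUBIC); cv2.imwrite('pics/w23.png',big[:,:,::-1])
E
```

```text
pose [ 0.5228 -0.0894  0.1356] [ 1.7986e+02 -4.0000e-02  7.6630e+01] q7 -10.9
shift(m) [-0.0058 -0.022   0.0056] turn/0.5 [ 0.005 -0.001  0.005]
[-0.62755499 -0.81046927  0.16183293] 0.08696623631457312
```

View pics/w23.png

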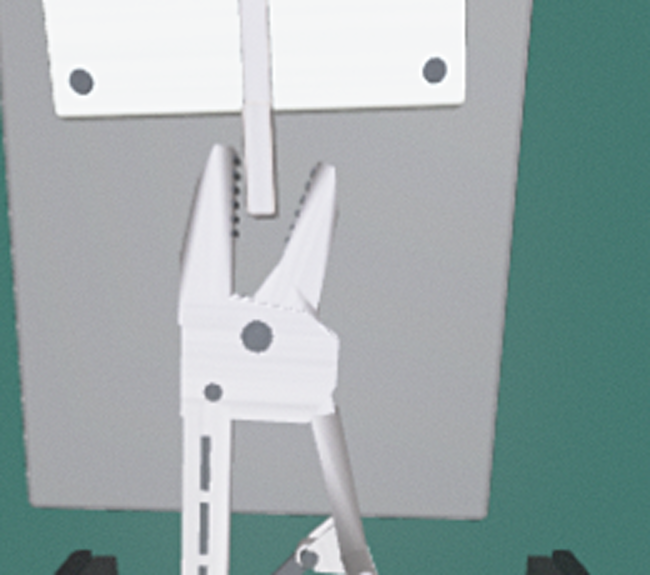

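```bash
python3 - <<'E'
from m import *
P=dict(pL1=(181,330,.0345),pL2=(182,405,.0345),pR=(337,380,.0345),rear1=(190,417,.0345),rear2=(300,421,.0345),piv=(257,336,.0345),riv=(213,392,.0345),hi1=(230,430,.0345),hi2=(231,570,.0345),ho1=(182,430,.0345),ho2=(183,570,.0345),fjr=(231,290,.0345),fjt=(237,150,.0345),tabL1=(243,100,.0445),tabL2=(249,210,.0445),tabR2=(274,210,.0445),tabR1=(270,100,.0445))
meas('w23.npz',P,120,2.5)
E
```

```text
pL1 [ 49.2 -43.4]
pL2 [ 25.9 -44.1]
pR [33.8  4.4]
rear1 [ 22.1 -41.8]
rear2 [20.8 -7.2]
piv [ 47.3 -20.2]
riv [ 30.  -34.3]
hi1 [ 17.9 -29.3]
hi2 [-29.4 -30.5]
ho1 [ 17.9 -44.5]
ho2 [-29.4 -46.3]
fjr [ 61.1 -27.7]
fjt [100.6 -24.8]
tabL1 [112.2 -21.8]
tabL2 [ 83.6 -20.9]
tabR2 [ 83.6 -13.8]
tabR1 [112.2 -14.4]
```

>>> servo_tool(moves="0.018 -0.01 0.02 0.005 0 0.04 -1;0.018 -0.01 0.02 0 0 0.03 -1;0 0 0.02 0 0 0 -1;0 0 0.01 0 0 0 -1;0 0 0 0 0 0 -1")

```text
time_s: 20.8
tool_pos: [0.5128, -0.0552, 0.0633]
tool_rot: [179.8, 0.0, 74.0]
force: [0.3, 0.1, -0.9]
grip_width: 0.0871
```

```bash
python3 - <<'E'
from h import *
a=np.radians(76.63); ex=np.array([np.cos(a),np.sin(a),0]); ey=np.array([np.sin(a),-np.cos(a),0])
T=np.array([.5228,-.0894,0])+.037*ex-.0197*ey; T[2]=.0325; print(T); np.save('T.npy',T)
delta(T,74.6)
E
```

```text
[ 0.51218975 -0.04884741  0.0325    ]
pose [ 0.5128 -0.0552  0.0633] [1.7978e+02 5.0000e-02 7.4000e+01] q7 -19.5
shift(m) [ 0.006  -0.0024  0.0308] turn/0.5 [ 0.008  0.002 -0.021]
```

>>> servo_tool(moves="0.005 -0.002 0.008 0.008 0 -0.02 -1;0 0 0.01 0 0 0 -1;0 0 0.008 0 0 0 -1;0 0 0 0 0 0 -1;0 0 0 0 0 0 -1")

```text
time_s: 21.22
tool_pos: [0.5137, -0.0536, 0.0362]
tool_rot: [179.9, 0.1, 74.3]
force: [-0.5, 0.6, 0.3]
grip_width: 0.0872
```

```bash
python3 - <<'E'
from h import *
delta(np.load('T.npy'),74.6)
c=cam('wrist'); save(c,'w24.png')
E
```

```text
pose [ 0.5137 -0.0536  0.0362] [1.799e+02 9.000e-02 7.431e+01] q7 -20.8
shift(m) [ 0.0041 -0.0027  0.0037] turn/0.5 [ 0.003  0.003 -0.01 ]
```

View pics/w24.png

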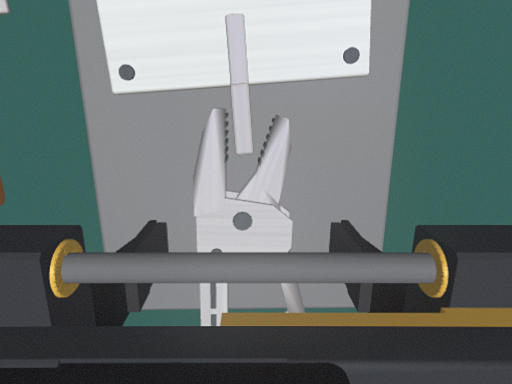

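>>> servo_tool(moves="0.003 -0.003 0.003 0 0 -0.01 -1;0 0 0 0 0 0 -0.5;0 0 0 0 0 0 0;0 0 0 0 0 0 0.3;0 0 0 0 0 0 0.3;0 0 0 0 0 0 0.3;0 0 0 0 0 0 0.3;0 0 0 0 0 0 0.3;0 0 0 0 0 0 0.3;0 0 0 0 0 0 0.3;0 0 0 0 0 0 0.3", squeeze=35)

```text
time_s: 22.18
tool_pos: [0.5129, -0.0498, 0.0351]
tool_rot: [179.7, 0.1, 74.6]
force: [0.3, -0.4, -0.0]
grip_width: 0.0477
```

```bash
python3 - <<'E'
from h import *
delta(np.load('T.npy'),74.6)
c=cam('wrist'); save(c,'w25.png'); np.savez('w25.npz',**c)
E
```

```text
pose [ 0.5129 -0.0498  0.0351] [1.7969e+02 1.0000e-01 7.4630e+01] q7 -21.0
shift(m) [ 0.0007 -0.0009  0.0026] turn/0.5 [0.011 0.003 0.001]
```

View pics/w25.png

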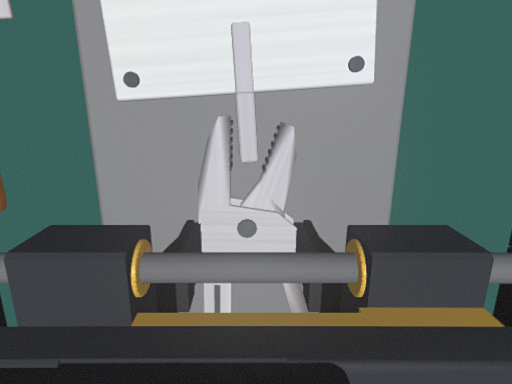

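>>> servo_tool(moves="-0.004 0 -0.002 0 0 0 0.3;-0.012 0 0 0 0 0 0.3;-0.015 0 0 0 0 0 0.3;-0.015 0 0 0 0 0 0.3;-0.01 0 -0.01 0 0 0 0.3;0 0 -0.03 0 0 0 0.3;0 0 -0.03 0 0 0 0.3;0 0 -0.03 0 0 0 0.3;0 0 0 0 0 0 0.3")

```text
time_s: 22.98
tool_pos: [0.4885, -0.1071, 0.1336]
tool_rot: [-179.2, 0.0, 74.6]
force: [1.8, -0.3, -1.3]
grip_width: 0.0474
```

```bash
python3 - <<'E'
from h import *
delta([.5465,-.3905,.13],-6.5); print(env.get_obs()['force'])
c=cam('wrist'); save(c,'w26.png')
E
```

```text
pose [ 0.4885 -0.1071  0.1336] [-1.7918e+02  3.0000e-02  7.4580e+01] q7 -9.1
shift(m) [-0.2577  0.1313  0.0019] turn/0.5 [-0.023  0.021  2.83 ]
[ 1.82410238 -0.31510806 -1.27435354]
```

View pics/w26.png

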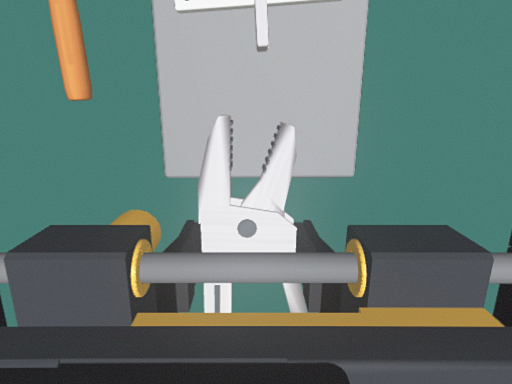

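>>> servo_tool(moves="-0.032 0.0165 0 0 0 0 0.3;-0.032 0.0165 0 0 0 0 0.3;-0.032 0.0165 0 0 0 0 0.3;-0.032 0.0165 0 0 0 0 0.3;-0.032 0.0165 0 0 0 0 0.3;-0.032 0.0165 0 0 0 0 0.3;-0.032 0.0165 0 0 0 0 0.3;-0.032 0.0165 0 0 0 0 0.3;0 0 0 0 0 0 0.3")

```text
time_s: 23.78
tool_pos: [0.5384, -0.3946, 0.1073]
tool_rot: [-177.4, -0.1, 75.2]
force: [-2.3, -2.6, -3.9]
grip_width: 0.0472
```

>>> servo_tool(moves="0 0 0 0 0 0.235 0.3;0 0 0 0 0 0.235 0.3;0 0 0 0 0 0.235 0.3;0 0 0 0 0 0.235 0.3;0 0 0 0 0 0.235 0.3;0 0 0 0 0 0.235 0.3;0 0 0 0 0 0.235 0.3;0 0 0 0 0 0.235 0.3;0 0 0 0 0 0.235 0.3;0 0 0 0 0 0.235 0.3;0 0 0 0 0 0.235 0.3;0 0 0 0 0 0.235 0.3;0 0 0 0 0 0 0.3")

```text
time_s: 24.87
tool_pos: [0.5174, -0.3875, 0.0678]
tool_rot: [-178.3, 5.5, -9.8]
force: [-0.1, -0.9, -3.3]
grip_width: 0.0478
```

```bash
python3 - <<'E'
from h import *
delta([.5465,-.3905,.13],-6.5)
E
```

```text
pose [ 0.5174 -0.3875  0.0678] [-178.32    5.51   -9.84] q7 -67.7
shift(m) [ 0.0231 -0.0039 -0.0646] turn/0.5 [-0.064  0.191 -0.119]
```

>>> servo_tool(moves="0.011 -0.002 -0.015 -0.03 0.1 -0.06 0.3;0.01 -0.002 -0.01 -0.03 0.09 -0.06 0.3;0 0 0 0 0 0 0.3;0 0 0 0 0 0 0.3")

```text
time_s: 25.2
tool_pos: [0.536, -0.3845, 0.0825]
tool_rot: [-179.6, 0.7, -5.7]
force: [-0.2, -0.8, -3.2]
grip_width: 0.0472
```

```bash
python3 - <<'E'
from h import *
delta([.5465,-.3905,.0200],-6.5)
c=cam('wrist'); save(c,'w27.png'); np.savez('w27.npz',**c)
E
```

```text
pose [ 0.536  -0.3845  0.0825] [-179.59    0.66   -5.68] q7 -64.2
shift(m) [0.0118 0.0054 0.0624] turn/0.5 [-0.014  0.023  0.029]
```

View pics/w27.png

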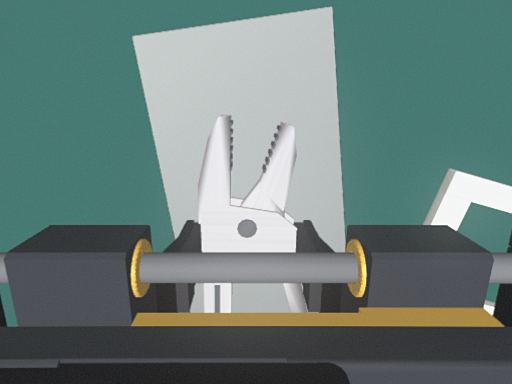

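```bash
python3 - <<'E'
from h import *
c=cam('top'); c0=c
q=[((x)/2.66+170,(y)/2.66+100) for x,y in[(495,140),(587,138),(598,327),(502,328)]]
W=onplane(c,q,.003); print(W.round(4), W.mean(0))
for i,j in((3,0),(2,1)): d=W[j]-W[i]; print(np.degrees(np.arctan2(d[1],d[0])),np.linalg.norm(d))
w=dict(np.load('w1.npz')); V=onplane(w,[(173,0),(215,215),(319,200),(298,0)],.003); print(V.round(4))
for i,j in((1,0),(2,3)): d=V[j]-V[i]; print(np.degrees(np.arctan2(d[1],d[0])))
E
```

```text
[[ 0.6521 -0.3244  0.003 ]
 [ 0.6569 -0.4519  0.003 ]
 [ 0.3951 -0.4599  0.003 ]
 [ 0.3917 -0.3299  0.003 ]] [ 0.52393142 -0.39150535  0.003     ]
1.2105785754751768 0.2604603561840369
1.7447003404814057 0.2618679517492137
[[ 0.6334 -0.3214  0.003 ]
 [ 0.3961 -0.3282  0.003 ]
 [ 0.3994 -0.4556  0.003 ]
 [ 0.6171 -0.4488  0.003 ]]
1.6280953779439333
1.802557260470769
```

```bash
python3 - <<'E'
from h import *
delta([.555,-.367,.0200],1.7)
E
```

```text
pose [ 0.5361 -0.3846  0.0824] [-179.57    0.67   -5.75] q7 -64.2
shift(m) [ 0.0178 -0.0189  0.0624] turn/0.5 [-0.017  0.022 -0.26 ]
```

>>> servo_tool(moves="0.009 -0.009 0 -0.01 0.01 -0.13 0.3;0.009 -0.009 0.01 -0.007 0.01 -0.13 0.3;0 0 0.015 0 0 0 0.3;0 0 0.01 0 0 0 0.3;0 0 0 0 0 0 0.3")

```text
time_s: 25.72
tool_pos: [0.5524, -0.369, 0.0425]
tool_rot: [-179.9, 0.5, 2.0]
force: [-0.6, 0.8, -3.6]
grip_width: 0.0475
```

```bash
python3 - <<'E'
from h import *
delta([.555,-.367,.0196],1.7)
E
```

```text
pose [ 0.5524 -0.369   0.0425] [-179.9     0.48    1.96] q7 -59.5
shift(m) [ 0.0029 -0.0019  0.0229] turn/0.5 [-0.004  0.017  0.009]
```

>>> servo_tool(moves="0.002 -0.002 0.008 0 0.015 0 0.3;0 0 0.006 0 0 0 0.3;0 0 0.004 0 0 0 0.3;0 0 0 0 0 0 0.3;0 0 0 0 0 0 0.3")

```text
time_s: 26.13
tool_pos: [0.5522, -0.3683, 0.0216]
tool_rot: [-179.9, 0.2, 1.8]
force: [0.1, 0.1, -3.7]
grip_width: 0.0473
```

```bash
python3 - <<'E'
from h import *
delta([.555,-.367,.0196],1.7); print(env.get_obs()['force'])
E
```

```text
pose [ 0.5522 -0.3683  0.0216] [-179.86    0.23    1.79] q7 -59.7
shift(m) [ 0.0028 -0.0013  0.0019] turn/0.5 [-0.005  0.008  0.003]
[ 0.07688147  0.09043657 -3.65992785]
```

>>> servo_tool(moves="0 0 0.002 0 0.006 0 0.3;0 0 0.001 0 0 0 0.3;0 0 0 0 0 0 0.3")

```text
time_s: 26.38
tool_pos: [0.5528, -0.369, 0.0202]
tool_rot: [-179.9, -0.0, 1.8]
force: [0.1, -0.7, -3.6]
grip_width: 0.0474
```

>>> servo_tool(moves="0 0 0.0015 0 0 0 0.3;0 0 0.001 0 0 0 0.3;0 0 0 0 0 0 0.3")

```text
time_s: 26.63
tool_pos: [0.5534, -0.3695, 0.02]
tool_rot: [-180.0, -0.1, 1.7]
force: [-0.9, -0.4, -2.8]
grip_width: 0.0475
```

>>> servo_tool(moves="0 0 0.002 0 0 0 0.3;0 0 0.001 0 0 0 0.3;0 0 0 0 0 0 0.15;0 0 0 0 0 0 -0.15;0 0 0 0 0 0 -0.4;0 0 0 0 0 0 -1;0 0 0 0 0 0 -1;0 0 0 0 0 0 -1;0 0 0 0 0 0 -1;0 0 0 0 0 0 -1;0 0 0 0 0 0 -1")

```text
time_s: 27.55
tool_pos: [0.5563, -0.3716, 0.0206]
tool_rot: [179.7, -0.5, 1.8]
force: [0.7, -0.0, -0.6]
grip_width: 0.0845
```

>>> servo_tool(moves="0 0 -0.01 0 0 0 -1;0 0 -0.02 0 0 0 -1;0 0 -0.035 0 0 0 -1;0 0 -0.035 0 0 0 -1;0 0 -0.035 0 0 0 -1;0 0 -0.035 0 0 0 -1;-0.02 0 -0.02 0 0 0 -1;-0.025 0 0 0 0 0 -1;-0.025 0 0 0 0 0 -1;0 0 0 0 0 0 -1;0 0 0 0 0 0 -1")

```text
time_s: 28.47
tool_pos: [0.4834, -0.3718, 0.2277]
tool_rot: [179.6, -0.7, 1.9]
force: [0.2, 1.3, -0.8]
grip_width: 0.0871
```

```bash
python3 - <<'E'
from h import *
c=cam('wrist'); save(c,'w30.png')
c=cam('top'); big=cv2.resize(c['img'][100:260,150:450],None,fx=2.6,fy=2.6,interpolation=cv2.INTER_CUBIC); cv2.imwrite('pics/t30.png',big[:,:,::-1]);np.savez('t30.npz',**c)
c=cam('side'); big=cv2.resize(c['img'][120:280,110:400],None,fx=2.7,fy=2.7,interpolation=cv2.INTER_CUBIC); cv2.imwrite('pics/s30.png',big[:,:,::-1])
E
```

```text
(no output)
```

View pics/w30.png

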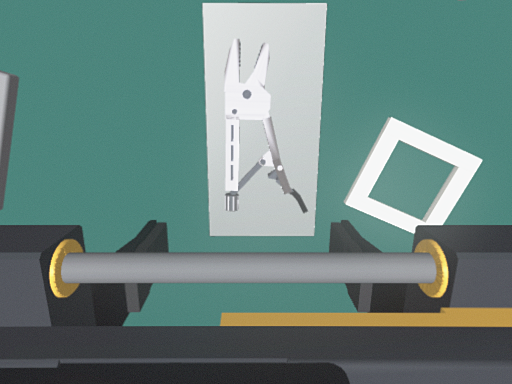

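View pics/t30.png

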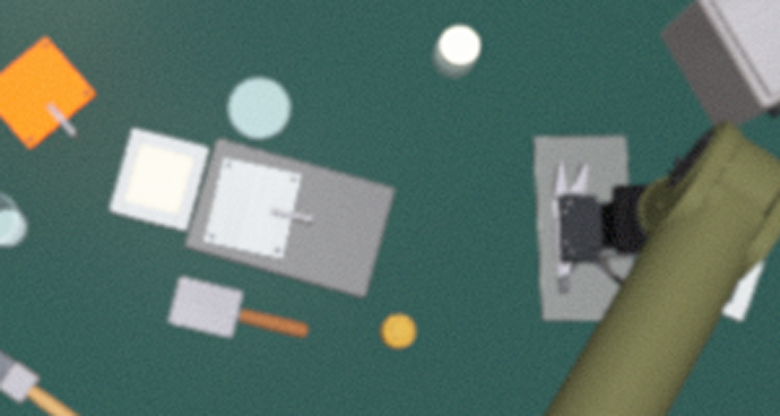

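View pics/s30.png

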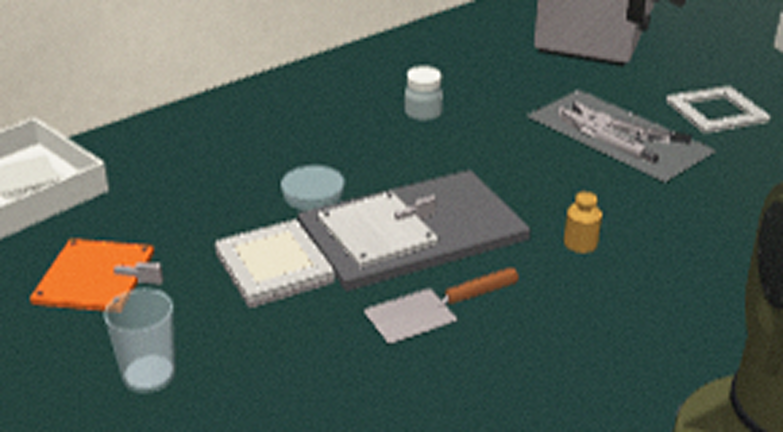

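```bash
python3 - <<'E'
from h import *
c=dict(np.load('t30.npz'))
def rect(img,c,z,box):
    x0,y0,x1,y1=box; g=img[y0:y1,x0:x1].min(2); m=(g>185).astype(np.uint8)
    m=cv2.morphologyEx(m,cv2.MORPH_OPEN,np.ones((3,3)))
    cs,_=cv2.findContours(m,cv2.RETR_EXTERNAL,cv2.CHAIN_APPROX_NONE); 
    for k in sorted(cs,key=cv2.contourArea)[::-1][:2]:
        W=onplane(c,k.reshape(-1,2)+[x0,y0],z)[:,:2].astype(np.float32)*1000
        print(z,cv2.minAreaRect(W))
a=cv2.imread('pics/top0.png')[:,:,::-1]
rect(a,c,.03,(185,140,245,200))
rect(c['img'],c,.02,(185,140,285,205))
rect(c['img'],c,.0285,(185,140,285,205))
d=np.abs(a.astype(int)-c['img']).max(2)>60; cv2.imwrite('pics/diff.png',(d*255).astype(np.uint8))
E
```

```text
0.03 ((581.1231689453125, 206.64219665527344), (109.87547302246094, 119.49765014648438), 76.32945251464844)
0.03 ((669.559326171875, 97.91267395019531), (33.56086349487305, 18.189159393310547), 1.178981900215149)
0.02 ((543.376708984375, 76.72723388671875), (113.73165893554688, 123.85786437988281), 78.57740020751953)
0.02 ((581.4159545898438, 207.54934692382812), (108.08085632324219, 119.31733703613281), 76.4614028930664)
0.0285 ((542.016357421875, 76.43910217285156), (113.11077117919922, 123.1816635131836), 78.57743835449219)
0.0285 ((579.8479614257812, 206.54705810546875), (107.4908447265625, 118.66604614257812), 76.46138000488281)
```

View pics/diff.png

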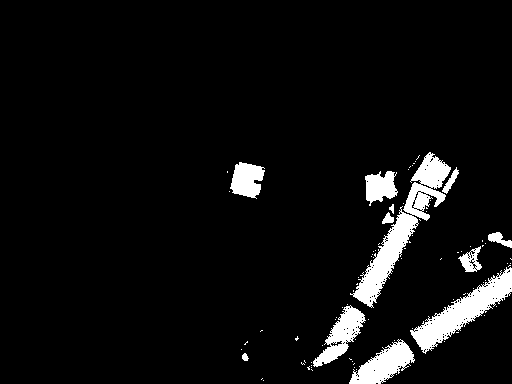

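Frame unmoved (within 1 mm), only cover and pliers changed. Handing in.

```bash
python3 -c "
from cell import env
print(env.get_obs()['force']); print(env.sign_off())"
```

```text
[ 0.12403138 -0.50974136 -0.44740957]
the job is handed in; nothing more can be done
None
```

The cover is off the pack and lies wholly on the slab, and the pliers are back on the mat with their jaws open. I handed the job in at about 28.6 s.

I locked the pliers onto the cover's tab and slid the cover about 135 mm without lifting it. I then freed them by pinching the release lever and knob, and regripped them by the side plates to carry them back.

**Last checks:**
- **Cover:** it sits inside the slab with roughly 18 mm to spare at the pack end. It turned about 2° from the pack's line when the pliers were freed.
- **Lower plates:** the frame's centre is within about 1 mm of where the pack stood at the start, and the base looked unmoved under it.
- **Pliers:** they lie inside the mat, almost parallel to it. They lie about 20 mm from their starting spot and turned about 8°, so that they sit well inside its edges.
- **Everything else:** comparing the top view before and after shows only the cover, the pliers and the arm changed. The arm hides part of that view. The spare frame, partly behind the arm there, looked undisturbed in the wrist and side views.

No check failed. The sensed tool force stayed below about 7 N at every reading I took. It was not read between those.

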